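Make room in the carton rack and slide the loose carton home

TASK

The loose card carton on the stool belongs in the open gap in the middle of the carton rack, front end towards you. Its neighbours have slid into its place, so first ease them apart towards the two ends of the rack until there is room for it, then slide the carton in between them and push it fully home, standing on the rack's base with its end flush with its neighbours. The cartons are thin card and crush easily, so push slowly and lightly all the time and stop as soon as something resists; leave the tray of tacks and the tin of wax by the rack where they are.

Things in the scene. Friction and masses are not known exactly. Their poses are not given: they have to be found in the camera images.
- carton_rack: Open-topped, open-fronted wooden rack, fixed to the bench. Origin: underside, middle of the carton bay; x to the back, y to its left, z up. In mm: base 10 thick, front edge at x=-55; back board's inner face at x=+55, its top at z=76; inner faces of the end cheeks at y=+-106 (14 thick; top z=66, behind x=5 z=85). Five cartons of 110 mm depth fill it with about 3 mm to spare in all.
- left_neighbour: Card carton in the rack, left of the gap: 110 deep (x) x 40 wide (y) x 60 mm high, 0.2 to 0.42 kg, loose on the base. Origin: centre of its underside; axes as the rack's. Between it and the left end cheek stands one outer carton (not listed) of unknown width, 33 to 47 mm, with unknown slack of 1 to 14 mm. Sliding both takes 2 to 7 N; resistance rises sharply when they are packed against the cheek.
- right_neighbour: Card carton in the rack, right of the gap: same size (110 x 40 x 60 mm), origin and axes. Between it and the right end cheek stands the other outer carton, of another unknown width, with slack. The gap between the two neighbours is 36 to 38 mm at the start, and 52 mm when both sides are packed; it then lies several mm off the rack's middle, to the side of the narrower outer carton.
- loose_carton: The loose card carton, standing on the round stool left of the bench (its seat level with the bench top): 110 deep (x) x 49 wide (y) x 60 mm high, 0.2 to 0.42 kg, lid fixed. Origin: centre of its underside; x to its rear end; the labelled front end at x=-55 has to face out of the rack. Home: x and y axes as the rack's, origin at rack x=0, 10 mm above the rack's origin.
- nail_tray_card: Bystander: open card tray of tacks, 85 x 105 x 45 mm high, on the bench left of the rack's front. Origin: centre of its underside.
- tin_wax: Bystander: round open tin of wax, 62 mm across, 19 mm high, on the bench right of the rack's front. Origin: centre of its underside.
Mind the look-alikes: they are no part of the job. What is shaped like the loose_carton but turquoise is not meant.

How it is judged (in metres and radians):
On the way:
1. the two neighbours have been moved apart far enough for the loose carton (gap over 49.5 mm) (horizontal distance between left_neighbour and right_neighbour above 0.0895 m), for 0.2 s.
At the end, for the whole second after the job is handed in: The loose carton stands still between its two neighbours, labelled end outwards, on the base (within 3 mm), within 6 mm of home in depth, square to the rack (0.04 rad) and upright; both neighbours upright on the base and within 8 mm of the back board (x of loose_carton in the frame of carton_rack between -0.006 and 0.006 m and z of each of loose_carton, left_neighbour, right_neighbour in the frame of carton_rack below 0.013 m and angle between each of loose_carton, left_neighbour, right_neighbour's own z axis and vertical below 0.04 rad and angle between the x axis of loose_carton and the x axis of carton_rack, either way round below 0.04 rad and y of left_neighbour in the frame of loose_carton between 0.043 and 0.0485 m and y of right_neighbour in the frame of loose_carton between -0.0485 and -0.043 m and x of left_neighbour in the frame of carton_rack between -0.008 and 0.006 m and x of right_neighbour in the frame of carton_rack between -0.008 and 0.006 m and linear speed of loose_carton below 0.01 m/s); the robot touches nothing.
It fails at once if a carton standing in the rack is pressed by the fingers or by the loose carton with more than 35 N (contact force between any of the fingers, loose_carton and left_neighbour above 35 N or contact force between any of the fingers, loose_carton and right_neighbour above 35 N).
It fails at once if the loose carton is pressed against the rack with more than 35 N (contact force between loose_carton and carton_rack above 35 N).
It fails at once if a neighbouring carton is tipped over or lifted out of the rack (angle between any of left_neighbour, right_neighbour's own z axis and vertical above 0.35 rad or z of any of left_neighbour, right_neighbour in the frame of carton_rack above 0.04 m).
It fails at once if the tray of tacks or the tin of wax is shifted by more than 3 cm (distance of any of nail_tray_card, tin_wax from where it was at the start of the episode above 0.03 m).
It also fails if it takes over 72 s, if anything falls off the work surface, if the arm or the gripper's body presses on something with over 40 N, if the wrist force passes 120 N, or if a joint passes its speed limit or range.

ROBOT

A 6-joint arm with a two-finger parallel gripper is mounted at the origin on a cart in front of the work surface, level with it; the furniture and walls round the work are solid. World frame = base frame: x ahead of the robot, y to its left, z up, the work surface at z = 0. Lengths are in m, angles in degrees, forces in N, time in s.
With the tool pointing down it reaches from about 0.4 to 0.825 m from the base axis. Payload 7 kg.
Tool frame: the origin (TCP) lies between the finger pads; the fingertips stand 11 mm ahead of it and the grasp point (between the pads) lies 8 mm behind it; z points along the fingers, y is the direction in which the jaws open and shut (so a half turn about z gives the same grasp; the last joint's range is limited). The gripper opens to 88 mm and grips with 3 to 60 N. Pads are 19 mm wide; open, the fingers measure 130 mm over their backs; the gripper's body (78 mm by 193 mm) begins 47 mm behind the grasp point.
Start: joints at [86.465, 20.546, 0.682, 0, -70.136, -16.507], TCP at [0.231, 0.634, 0.212] pointing down, gripper open.
Joint ranges: [-176.03, 176.03], [-82.01, 121.73], [-58.28, 71.71], [-173.87, 95.51], [-174.79, -0.11], [-173.66, 173.66]. Speed limits (degrees/s): [136.94, 136.94, 172.46, 180, 180, 180].

INTERFACE

Orientations are given as [roll, pitch, yaw] about the fixed x, y, z axes, in that order (R = Rz(yaw) Ry(pitch) Rx(roll)).
In Python, from plant import r gives the robot as it stands.
- The arm moves only by the shell command python3 -m inch 'ROWS' [OPENING] [FORCE]. ROWS is JSON, a list of rows, each an object of numbers: "x", "y", "z": the shift along the tool's x, y, z as a fraction of full scale; "yaw": the turn about the tool's z as a fraction of full scale. In form: [{"x": .., "y": .., "z": .., "yaw": ..}, ...]. A call has 1 to 5 rows; each row shifts and turns the pose as measured when the row begins, along the tool's axes as they then stand; what a row does not reach is not made up. Full scale, the value 1, is 0.025 m for a shift and 4 degrees for a turn. A row lasts 1/12 s, in which the tool goes at most 41.7 mm and 7.16 degrees, less where a joint would pass 70% of its speed; a pose out of reach is approached as far as the arm can. A call with a number of a shift or a turn outside -1 to 1 is refused whole. A call with a gripper value outside its range is refused whole. OPENING is the opening, from -1 (shut) to 1 (fully open), set as the call begins (- or left out, the last holds). The fingers move at their own pace and stop on an object; FORCE is the grip in N (left out, the last holds). Time passes only in rows, so rows that do not move let the fingers close. It gives the time, the measured TCP pose, the force and the opening at its end, in the units of the state.
- r.get_state(): the state, without advancing time (a new reading comes with each control period).
- r.capture(name): name is "scene" or "top" or "wrist"; returns (picture, depth): 384x512x3 uint8, red, green, blue; 384x512 float32, m along the optical axis (not along the pixel's ray), 0 where there is no reading.
- r.camera_info(name): a dict with "mtx" (3x3 intrinsics, pixels), "pose" (4x4, takes a point from camera to world coordinates). Camera axes: x right, y down, z forward; pixel columns grow to the right and rows downward; lengths in m; the calibration is good to about 2 mm. A picture is of the moment at which its call begins: read the wrist's pose just before it. camera_info takes no time and is no camera call; for the wrist camera it gives the pose at the moment of the call.
- r.close_job(): hands the job in, once; it reports no verdict.
The state is a dict: "time_s": time; "joints": joint angles; "qd": joint speeds; "joint_torque": joint torques, N m; "tcp_pos": TCP position; "eef_rot": TCP orientation; "contact_force": force on the tool from outside, world axes, zero at the start; "moment": the same for the moment, N m; "gripper_width": finger opening in m.
Only numpy, scipy, OpenCV 4.12 (cv2) and the standard library are available. Lean on these libraries where they do the work, as an engineer would, in place of code of your own. Each camera call takes 0.05 s, during which the arm holds its last target. There are 200 camera calls.

## Working session

There is one attempt and no reset: what is moved stays moved. The work goes in short steps, Python scripts to look and compute and a shell command to move; the robot and the scene stay as the last step left them, time stands still between calls to the robot, and variables do not carry over. Pictures are saved under pics/ and viewed, about 8 in all and at most 12, crops included, and the job is handed in when it is done.

```bash
ls; mkdir -p pics; python3 - <<'E'
from plant import r
import cv2, numpy as np
print(r.get_state())
ims=[]
for n in ("scene","top"):
    p,d=r.capture(n); i=r.camera_info(n); np.savez(f"{n}0.npz",p=p,d=d,K=i["mtx"],T=i["pose"])
    print(n,np.round(i["mtx"],1).tolist(),np.round(i["pose"],3).tolist())
    cv2.imwrite(f"pics/{n}0.png",cv2.resize(p[:,:,::-1],None,fx=1.5,fy=1.5,interpolation=cv2.INTER_CUBIC))
E
```

```text
pics
{'time_s': 0.0, 'joints': array([ 8.64649492e+01,  2.05915046e+01,  6.34352741e-01, -2.18149965e-02,
       -7.01369396e+01, -1.65065839e+01]), 'qd': array([ 0.02099453, -0.00998609,  0.03698092,  0.08956062,  0.04089351,
       -0.12070483]), 'joint_torque': array([ 2.01142997e-03, -5.82726932e+01,  2.93052131e+01,  6.99669465e+00,
        7.07954750e-03, -1.52750772e-04]), 'tcp_pos': array([0.23116825, 0.63362716, 0.211321  ]), 'eef_rot': array([ 1.79903959e+02, -7.07425176e-03, -2.00490578e+01]), 'contact_force': array([-0.29822197,  0.10902561, -0.42771101]), 'moment': array([ 0.08213387, -0.0077993 ,  0.02657306]), 'gripper_width': 0.08729095121516103}
scene [[355.5, 0.0, 254.0], [0.0, 355.5, 192.8], [0.0, 0.0, 1.0]] [[0.705, -0.545, 0.454, -0.213], [-0.709, -0.534, 0.46, -0.538], [-0.008, -0.646, -0.763, 1.092], [0.0, 0.0, 0.0, 1.0]]
top [[366.9, 0.0, 250.8], [0.0, 366.9, 190.2], [0.0, 0.0, 1.0]] [[0.026, -0.986, 0.162, 0.261], [-1.0, -0.023, 0.018, 0.067], [-0.014, -0.162, -0.987, 1.134], [0.0, 0.0, 0.0, 1.0]]
```

View pics/scene0.png

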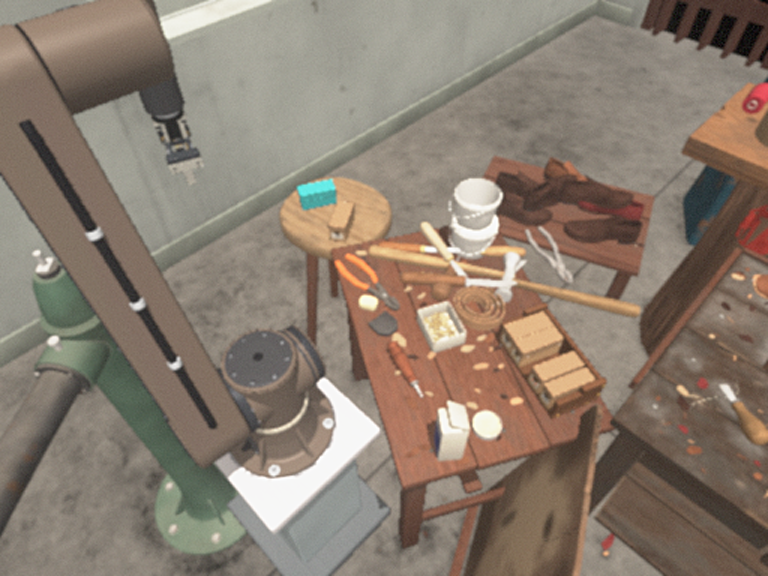

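View pics/top0.png

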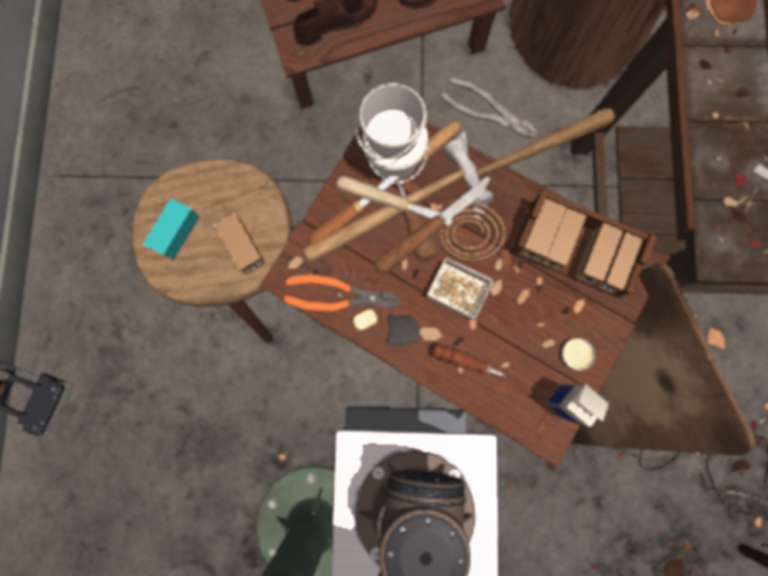

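The scene shows two candidates of the right shape. One is turquoise (scene 317,193; top 170,228), the other brown card (scene 341,218; top 238,242). The brown one fits the description and its dark or labelled end seems to be the lower one. The rack is at top (585,245), the tray at (460,288) and the wax tin at (578,353). Next I'll measure and confirm the pick in an enlarged crop.

```bash
cat > h.py <<'E'
import numpy as np, cv2
def pts(p,d,K,T):
    v,u=np.indices(d.shape); P=np.stack([(u-K[0,2])/K[0,0]*d,(v-K[1,2])/K[1,1]*d,d],-1)
    W=P@T[:3,:3].T+T[:3,3]; W[d==0]=np.nan; return W
def px(P,K,T):
    c=T[:3,:3].T@(np.asarray(P)-T[:3,3]); q=K@c; return q[:2]/q[2]
def plane(uv,z,K,T):
    uv=np.atleast_2d(uv); r=np.c_[uv,np.ones(len(uv))]@np.linalg.inv(K).T@T[:3,:3].T
    return T[:3,3]+r*((z-T[2,3])/r[:,2])[:,None]
E
python3 - <<'E'
from h import *
a=np.load("top0.npz"); p,d,K,T=a["p"],a["d"],a["K"],a["T"]; W=pts(p,d,K,T)
hsv=cv2.cvtColor(p,cv2.COLOR_RGB2HSV); print("hsv carton",hsv[155,157],hsv[155,365],hsv[160,150],"W",W[160,158],W[155,365],W[165,410])
def rects(mask,z):
    c,_=cv2.findContours(mask.astype(np.uint8),cv2.RETR_EXTERNAL,cv2.CHAIN_APPROX_NONE)
    for k in c:
        if cv2.contourArea(k)<120: continue
        Q=plane(k[:,0,:].astype(float),z,K,T); R=cv2.minAreaRect((Q[:,:2]*1000).astype(np.float32)); print(z,np.round(R[0],1),np.round(R[1],1),round(R[2],1),"px",k[:,0].mean(0))
h=W[...,2]
card=(hsv[...,0]>5)&(hsv[...,0]<20)&(hsv[...,2]>120)
u=np.indices(d.shape)[1]
rects((h>.05)&(h<.075)&(u<190),.06)
rects((h>.055)&(h<.085)&(u>330)&card,.07)
c1=cv2.resize(p[130:190,130:190,::-1],(390,390),interpolation=cv2.INTER_CUBIC)
c2=cv2.resize(p[120:205,335:445,::-1],(505,390),interpolation=cv2.INTER_CUBIC)
b=np.load("scene0.npz"); c3=cv2.resize(b["p"][115:165,185:265,::-1],(390,244),interpolation=cv2.INTER_CUBIC)
c4=cv2.resize(b["p"][200:280,325:410,::-1],(400,240)[:0] or (255,240),interpolation=cv2.INTER_CUBIC)
o=np.zeros((600,800,3),np.uint8); o[:350,:350]=cv2.resize(c1,(350,350)); o[:350,350:800]=cv2.resize(c2,(450,350)); o[350:594,:390]=c3; o[350:590,400:655]=c4
cv2.imwrite("pics/crop0.png",o)
E
```

```text
hsv carton [ 13 111 189] [ 13 103 207] [ 14 112 187] W [0.52324373 0.36938818 0.05712122] [ 0.54917337 -0.25072133  0.06963842] [ 0.52281841 -0.38437566  0.06483331]
0.06 [520.  370.6] [112.   49.4] 32.5 px [157.44827586 161.10344828]
0.06 [547.7 513.4] [ 53.2 109.2] 63.3 px [110.93181818 150.98863636]
0.07 [ 496.9 -397.5] [ 36.2 112.8] 68.5 px [415.71264368 173.49425287]
0.07 [ 514.4 -357.2] [ 40.9 112.8] 67.2 px [401.47191011 167.33707865]
0.07 [ 553.9 -262.1] [ 92.8 113.5] 66.8 px [368.792 153.072]
```

View pics/crop0.png

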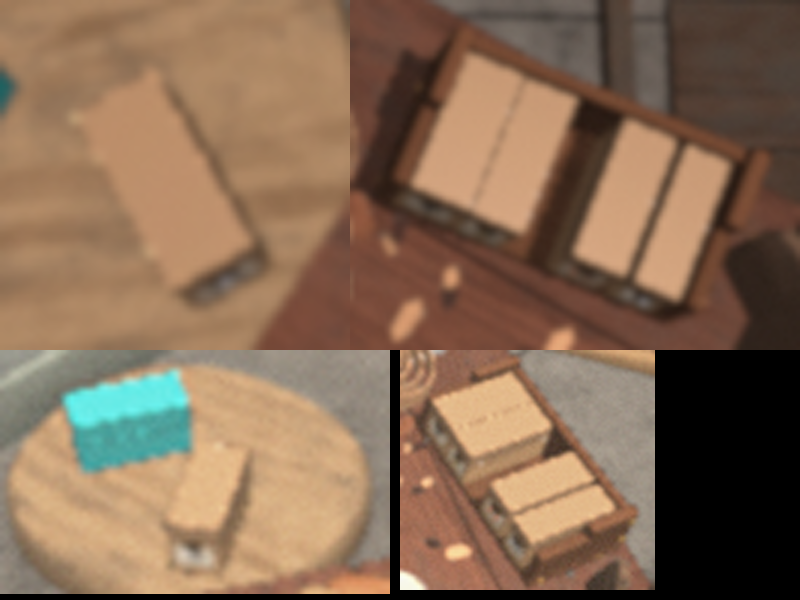

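The crop confirms it: the brown carton's label faces (225,285) in crop 1, at its end nearest the rack. Its long axis heads +32.5°, and the rack's x axis about -23°. The estimated gap centre is (0.529, -0.322). I'm moving there.

```bash

for i in 1 2 3 4; do python3 -m inch '[{"x":0.77,"y":0.54},{"x":0.77,"y":0.54},{"x":0.77,"y":0.54},{"x":0.77,"y":0.54},{"x":0.77,"y":0.54}]' -1 20 | tail -1; done
for i in 1 2 3 4 5; do python3 -m inch '[{"x":0.37,"y":0.88},{"x":0.37,"y":0.88},{"x":0.37,"y":0.88},{"x":0.37,"y":0.88},{"x":0.37,"y":0.88}]'; done
```

```text
validation failed for argument at $[0]...
validation failed for argument at $[0]...
validation failed for argument at $[0]...
validation failed for argument at $[0]...
validation failed for argument at $[0]...
validation failed for argument at $[0]...
validation failed for argument at $[0]...
validation failed for argument at $[0]...
validation failed for argument at $[0]...
```

```bash
python3 -m inch '[{"x":0.77,"y":0.54,"z":0,"yaw":0},{"x":0.77,"y":0.54,"z":0,"yaw":0},{"x":0.77,"y":0.54,"z":0,"yaw":0},{"x":0.77,"y":0.54,"z":0,"yaw":0},{"x":0.77,"y":0.54,"z":0,"yaw":0}]' -1 20
```

```text
time_s: 0.52
tcp_pos: [0.2974, 0.536, 0.2073]
eef_rot: [179.6, -0.0, -19.8]
contact_force: [0.4, -0.1, -0.3]
gripper_width: 0.0599
```

```bash
python3 -m inch '[{"x":0.77,"y":0.54,"z":0,"yaw":0},{"x":0.77,"y":0.54,"z":0,"yaw":0},{"x":0.77,"y":0.54,"z":0,"yaw":0},{"x":0.77,"y":0.54,"z":0,"yaw":0},{"x":0.77,"y":0.54,"z":0,"yaw":0}]' >/dev/null
python3 -m inch '[{"x":0.77,"y":0.54,"z":0,"yaw":0},{"x":0.77,"y":0.54,"z":0,"yaw":0},{"x":0.77,"y":0.54,"z":0,"yaw":0},{"x":0.77,"y":0.54,"z":0,"yaw":0},{"x":0.77,"y":0.54,"z":0,"yaw":0}]' >/dev/null
python3 -m inch '[{"x":0.57,"y":0.7,"z":0,"yaw":0},{"x":0.57,"y":0.7,"z":0,"yaw":0},{"x":0.57,"y":0.7,"z":0,"yaw":0},{"x":0.57,"y":0.7,"z":0,"yaw":0},{"x":0.57,"y":0.7,"z":0,"yaw":0}]'
python3 -m inch '[{"x":0.37,"y":0.88,"z":0,"yaw":0},{"x":0.37,"y":0.88,"z":0,"yaw":0},{"x":0.37,"y":0.88,"z":0,"yaw":0},{"x":0.37,"y":0.88,"z":0,"yaw":0},{"x":0.37,"y":0.88,"z":0,"yaw":0}]' >/dev/null
python3 -m inch '[{"x":0.37,"y":0.88,"z":0,"yaw":0},{"x":0.37,"y":0.88,"z":0,"yaw":0},{"x":0.37,"y":0.88,"z":0,"yaw":0},{"x":0.37,"y":0.88,"z":0,"yaw":0},{"x":0.37,"y":0.88,"z":0,"yaw":0}]' >/dev/null
python3 -m inch '[{"x":0.37,"y":0.88,"z":0,"yaw":0},{"x":0.37,"y":0.88,"z":0,"yaw":0},{"x":0.37,"y":0.88,"z":0,"yaw":0},{"x":0.37,"y":0.88,"z":0,"yaw":0},{"x":0.37,"y":0.88,"z":0,"yaw":0}]'
```

```text
time_s: 1.77
tcp_pos: [0.4752, 0.2185, 0.2045]
eef_rot: [179.0, 0.2, -19.8]
contact_force: [0.8, 0.6, 0.3]
gripper_width: 0.0004
time_s: 3.02
tcp_pos: [0.4897, -0.1576, 0.2068]
eef_rot: [178.8, 0.5, -19.8]
contact_force: [0.5, 0.1, -0.5]
gripper_width: 0.0008
```

```bash
python3 -m inch '[{"x":0.6,"y":0.9,"z":0,"yaw":0},{"x":0.6,"y":0.9,"z":0,"yaw":0},{"x":0.6,"y":0.9,"z":0,"yaw":0},{"x":0.6,"y":0.9,"z":0,"yaw":0},{"x":0.6,"y":0.9,"z":0,"yaw":0}]'
python3 -m inch '[{"x":0.3,"y":0.5,"z":0,"yaw":1},{"x":0.3,"y":0.5,"z":0,"yaw":1},{"x":0,"y":0,"z":0,"yaw":1},{"x":0,"y":0,"z":0,"yaw":1},{"x":0,"y":0,"z":0,"yaw":1}]'
python3 -m inch '[{"x":0,"y":0,"z":0,"yaw":1},{"x":0,"y":0,"z":0,"yaw":1},{"x":0,"y":0,"z":0,"yaw":1},{"x":0,"y":0,"z":0,"yaw":1},{"x":0,"y":0,"z":0,"yaw":1}]' >/dev/null
python3 -m inch '[{"x":0,"y":0,"z":0,"yaw":1},{"x":0,"y":0,"z":0,"yaw":1},{"x":0,"y":0,"z":0,"yaw":1},{"x":0,"y":0,"z":0,"yaw":1},{"x":0,"y":0,"z":0,"yaw":1}]' >/dev/null
python3 -m inch '[{"x":0,"y":0,"z":0,"yaw":1},{"x":0,"y":0,"z":0,"yaw":1},{"x":0,"y":0,"z":0,"yaw":1},{"x":0,"y":0,"z":0,"yaw":1},{"x":0,"y":0,"z":0,"yaw":1}]'
python3 - <<'E'
from plant import r
from h import *
i=r.camera_info("wrist"); print(r.get_state()["tcp_pos"],r.get_state()["eef_rot"]); p,d=r.capture("wrist")
np.savez("w1.npz",p=p,d=d,K=i["mtx"],T=i["pose"]); print(np.round(i["pose"],3).tolist())
cv2.imwrite("pics/w1.png",p[:,:,::-1])
E
```

```text
time_s: 3.43
tcp_pos: [0.5207, -0.295, 0.2075]
eef_rot: [178.9, 0.6, -19.7]
contact_force: [0.9, 0.0, 0.3]
gripper_width: 0.0007
time_s: 3.85
tcp_pos: [0.5242, -0.3312, 0.2035]
eef_rot: [178.5, 0.5, -40.8]
contact_force: [-0.1, 0.5, 1.6]
gripper_width: 0.0007
time_s: 5.1
tcp_pos: [0.5196, -0.3298, 0.1954]
eef_rot: [178.0, -0.9, -104.1]
contact_force: [-0.2, 0.3, -0.1]
gripper_width: 0.0003
[ 0.5195735  -0.32979706  0.195447  ] [ 178.00606043   -0.9122272  -104.09818545]
[[-0.969, 0.245, 0.031, 0.507], [0.244, 0.933, 0.265, -0.401], [0.036, 0.264, -0.964, 0.369], [0.0, 0.0, 0.0, 1.0]]
```

View pics/w1.png

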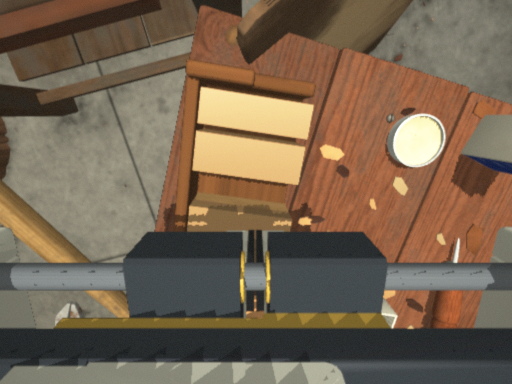

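The wrist view shows the right-hand cartons at (255,112) and (248,155), the open gap at about (245,190), the right cheek at (250,78) and the wax tin at (416,140). I'll measure these edges from here.

```bash
cat >> h.py <<'E'
def card_rects(f,zlo=.06,zhi=.082,z=.07,show=True):
    a=np.load(f) if isinstance(f,str) else f; p,d,K,T=a["p"],a["d"],a["K"],a["T"]; W=pts(p,d,K,T)
    hsv=cv2.cvtColor(p,cv2.COLOR_RGB2HSV); m=(W[...,2]>zlo)&(W[...,2]<zhi)&(hsv[...,0]>5)&(hsv[...,0]<25)&(hsv[...,2]>130)
    m=cv2.morphologyEx(m.astype(np.uint8),cv2.MORPH_OPEN,np.ones((3,3)))
    c,_=cv2.findContours(m,cv2.RETR_EXTERNAL,cv2.CHAIN_APPROX_NONE)
    for k in c:
        if cv2.contourArea(k)<300: continue
        Q=plane(k[:,0,:].astype(float),z,K,T); R=cv2.minAreaRect((Q[:,:2]*1000).astype(np.float32))
        print(np.round(R[0],1),np.round(R[1],1),round(R[2],1),"px",k[:,0].mean(0).round())
    return W,hsv
E
python3 - <<'E'
from h import *
W,hsv=card_rects("w1.npz")
g=np.radians(-22.8); ex=np.array([np.cos(g),np.sin(g)]); ey=np.array([-np.sin(g),np.cos(g)])
# profile down the column through the cartons: height vs rack-y
for v in range(60,232,4):
    w=W[v,255]; print(v,np.round([w[:2]@ex*1000,w[:2]@ey*1000,w[2]*1000],1),hsv[v,255])
E
```

```text
[ 513.9 -358.7] [ 40.5 109.8] 67.3 px [248. 158.]
[ 496.6 -398.8] [ 33.8 109.8] 67.3 px [255. 113.]
[ 572.1 -381.8] [135.1  10.9] 67.2 px [186. 146.]
[ 462.9 -418.4] [10.5 57.5] 67.4 px [283.  84.]
[ 478.2 -481.7] [30.  10.4] 29.4 px [253.  15.]
60 [ 618.8 -234.3    0.8] [ 10 132 122]
64 [ 6.181e+02 -2.302e+02 -3.000e-01] [ 11 138 140]
68 [ 617.5 -225.8    1.3] [ 10 144 147]
72 [ 6.169e+02 -2.217e+02  2.000e-01] [ 12 151 127]
76 [ 617.5 -209.4   67.2] [ 13 160 137]
80 [ 616.9 -205.9   66.8] [ 13 163 139]
84 [ 616.4 -202.4   66.4] [ 12 159 141]
88 [ 615.8 -199.    64.8] [ 12 152  69]
92 [ 614.1 -198.5   22.5] [ 15 181  62]
96 [ 614.8 -191.5   68.6] [ 21 100 243]
100 [ 614.3 -187.8   70.1] [ 22  92 248]
104 [ 613.8 -184.1   71.6] [ 21  94 247]
108 [ 613.2 -180.5   70.4] [ 22  94 247]
112 [ 612.6 -176.9   70. ] [ 21  94 246]
116 [ 612.1 -173.2   70.9] [ 21  99 245]
120 [ 611.5 -169.5   69.8] [ 21 103 243]
124 [ 610.9 -165.7   70.4] [ 21 103 244]
128 [ 610.4 -162.    71.7] [ 20 105 243]
132 [ 609.7 -158.1   69.2] [ 16 139 110]
136 [ 606.4 -150.7   11.7] [ 16 138 102]
140 [ 608.6 -150.4  
[... 183 characters left out ...]
]
160 [ 605.5 -130.6   69. ] [ 18 115 238]
164 [ 605.  -126.8   70.6] [ 19 113 236]
168 [ 604.4 -122.8   70.6] [ 19 118 236]
172 [ 603.7 -118.7   70.3] [ 19 117 236]
176 [ 603.1 -114.6   70.5] [ 18 120 234]
180 [598.3 -97.8   9.7] [ 13 147  90]
184 [597.6 -93.1  11.4] [ 13 161 149]
188 [596.8 -88.   11.1] [ 13 159 151]
192 [596.  -82.7  10. ] [ 13 162 148]
196 [595.2 -77.4   9.3] [ 13 162 145]
200 [594.6 -73.2  12.6] [ 16 142 147]
204 [595.2 -72.8  28.9] [ 17 133 138]
208 [596.  -73.7  47.7] [ 18 124 101]
212 [596.5 -73.5  61.8] [ 16 124  99]
216 [596.6 -71.9  70.6] [ 17 123 129]
220 [595.9 -67.3  70.2] [ 17 127 131]
224 [595.2 -62.9  70.3] [ 16 124 132]
228 [594.5 -58.5  70.6] [ 16 122 130]
```

```bash
python3 -m inch '[{"x":0,"y":0,"z":0,"yaw":1},{"x":0,"y":0,"z":0,"yaw":1},{"x":-0.2,"y":-0.1,"z":0.5,"yaw":0.1},{"x":-0.2,"y":-0.1,"z":0.8,"yaw":0},{"x":0,"y":0,"z":0.8,"yaw":0}]'
python3 -m inch '[{"x":0,"y":0,"z":0,"yaw":0},{"x":0,"y":0,"z":0,"yaw":0}]'
cat > st.py <<'E'
from plant import r
import numpy as np
s=r.get_state(); g=np.radians(-22.8); ex=np.array([np.cos(g),np.sin(g)]); ey=np.array([-np.sin(g),np.cos(g)])
p=s["tcp_pos"]; f=s["contact_force"]; R=[p[:2]@ex*1000-612.7,p[:2]@ey*1000+92,p[2]*1000]
print("t%.2f"%s["time_s"],"rack xyz",np.round(R,1),"rpy",np.round(s["eef_rot"],1),"F rack",np.round([f[:2]@ex,f[:2]@ey,f[2]],1),"w",round(s["gripper_width"]*1000,1))
E
python3 st.py
```

```text
time_s: 5.57
tcp_pos: [0.5281, -0.3237, 0.1446]
eef_rot: [178.5, -1.2, -112.8]
contact_force: [0.0, 0.2, 0.1]
gripper_width: 0.0004
time_s: 5.73
tcp_pos: [0.5256, -0.3225, 0.1404]
eef_rot: [178.1, -1.2, -112.6]
contact_force: [-0.8, -0.2, 0.4]
gripper_width: 0.0005
t5.73 rack xyz [ -3.2  -1.6 140.4] rpy [ 178.1   -1.2 -112.6] F rack [-0.7 -0.5  0.4] w 0.5
```

```bash
python3 -m inch '[{"x":0,"y":0,"z":0.7,"yaw":0},{"x":0,"y":0,"z":0.7,"yaw":0},{"x":0,"y":0,"z":0.6,"yaw":0},{"x":0,"y":0,"z":0.4,"yaw":0}]'; python3 st.py
```

```text
time_s: 6.07
tcp_pos: [0.5269, -0.3247, 0.0851]
eef_rot: [178.6, -1.2, -112.4]
contact_force: [0.7, -0.5, 0.3]
gripper_width: 0.0006
t6.07 rack xyz [-1.2 -3.2 85.1] rpy [ 178.6   -1.2 -112.4] F rack [ 0.8 -0.2  0.3] w 0.6
```

```bash
python3 -m inch '[{"x":-0.1,"y":0,"z":0.6,"yaw":0},{"x":0,"y":0,"z":0.6,"yaw":0},{"x":0,"y":0,"z":0.5,"yaw":0},{"x":0,"y":0,"z":0.2,"yaw":0}]'; python3 st.py
```

```text
time_s: 6.4
tcp_pos: [0.5284, -0.324, 0.0388]
eef_rot: [178.8, -1.2, -112.2]
contact_force: [-0.3, 0.6, 0.1]
gripper_width: 0.0002
t6.40 rack xyz [-0.  -2.  38.8] rpy [ 178.8   -1.2 -112.2] F rack [-0.5  0.4  0.1] w 0.2
```

```bash
for k in 1; do python3 -m inch '[{"x":0.1,"y":0,"z":0,"yaw":0},{"x":0.1,"y":0,"z":0,"yaw":0},{"x":0.1,"y":0,"z":0,"yaw":0}]' >/dev/null; python3 st.py; python3 -m inch '[{"x":0.1,"y":0,"z":0,"yaw":0},{"x":0.1,"y":0,"z":0,"yaw":0}]'>/dev/null; python3 st.py; done
```

```text
t6.65 rack xyz [ 0.9 -9.8 40.1] rpy [ 178.8   -1.3 -112.1] F rack [-1.1  2.4 -0.2] w 0.1
t6.82 rack xyz [  2.  -15.   42.3] rpy [ 179.    -1.2 -112.1] F rack [-1.6  2.9  1.5] w 0.3
```

```bash
python3 -m inch '[{"x":0.08,"y":0,"z":0.1,"yaw":0},{"x":0.08,"y":0,"z":0.1,"yaw":0}]' >/dev/null; python3 st.py; python3 -m inch '[{"x":0.07,"y":0.03,"z":0.04,"yaw":0}]'>/dev/null; python3 st.py;  python3 -m inch '[{"x":0.07,"y":0.03,"z":0.04,"yaw":0}]'>/dev/null; python3 st.py
```

```text
t6.98 rack xyz [  4.1 -18.1  40.4] rpy [ 179.3   -1.1 -112.1] F rack [-3.1  9.7 10. ] w 0.5
t7.07 rack xyz [  4.3 -19.1  40.8] rpy [ 179.4   -1.1 -112.1] F rack [-3.   7.2  8.1] w 0.7
t7.15 rack xyz [  4.4 -20.1  41.3] rpy [ 179.5   -1.  -112.1] F rack [-4.9  8.8 11.5] w 0.1
```

```bash
python3 -m inch '[{"x":0.06,"y":0.05,"z":0,"yaw":0}]' >/dev/null; python3 st.py; python3 -m inch '[{"x":0.06,"y":0.05,"z":0,"yaw":0}]'>/dev/null; python3 st.py;  python3 -m inch '[{"x":0.07,"y":0.05,"z":0,"yaw":0}]'>/dev/null; python3 st.py; python3 - <<'E'
from plant import r
from h import *
i=r.camera_info("wrist"); p,d=r.capture("wrist")
a=dict(p=p,d=d,K=i["mtx"],T=i["pose"]); np.savez("w2.npz",**a); card_rects("w2.npz")
q,d=r.capture("scene"); q=cv2.resize(q[190:280,310:430,::-1],(512,384),interpolation=cv2.INTER_CUBIC)
cv2.imwrite("pics/w2.png",cv2.resize(np.vstack([p[:,:,::-1],q]),(400,600)))
E
```

```text
t7.23 rack xyz [  3.8 -20.7  42.2] rpy [ 179.6   -0.9 -112.1] F rack [ 0.7  9.9 -3.7] w 0.7
t7.32 rack xyz [  3.8 -20.7  42.7] rpy [ 179.8   -0.8 -112.1] F rack [ 2.4 11.2 -3.2] w 0.3
t7.40 rack xyz [  3.8 -20.6  42.9] rpy [ 180.    -0.7 -112.1] F rack [ 2.7 11.3 -4.1] w 0.5
[ 502.1 -386. ] [ 75.2 115.3] 67.9 px [268. 158.]
```

View pics/w2.png

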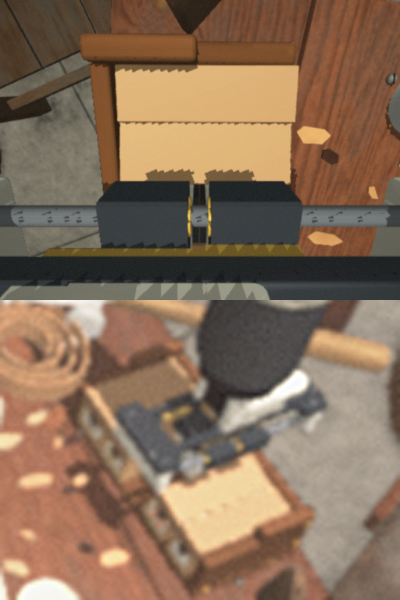

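Both right-hand cartons are now packed against the cheek: no seam gaps at (205,95) and (205,122), and about 11 N with no motion. Next is the left side.

```bash
python3 -m inch '[{"x":-0.2,"y":0.03,"z":0.03,"yaw":0},{"x":-0.2,"y":0.03,"z":0.08,"yaw":0},{"x":-0.2,"y":0.03,"z":0.08,"yaw":0},{"x":-0.15,"y":0,"z":0.05,"yaw":0}]' >/dev/null; python3 st.py; python3 -m inch '[{"x":-0.12,"y":0,"z":0,"yaw":0},{"x":-0.1,"y":0,"z":0,"yaw":0}]'>/dev/null; python3 st.py
```

```text
t7.83 rack xyz [ 2.3 -1.2 37.3] rpy [-179.8   -0.6 -112.1] F rack [ 0.6 -0.7  0.3] w 0.4
t8.00 rack xyz [ 1.8  4.7 37. ] rpy [-179.9   -0.7 -112.1] F rack [ 0.4 -0.4  0. ] w 0.7
```

```bash
python3 -m inch '[{"x":-0.08,"y":0,"z":0,"yaw":0}]' >/dev/null; python3 st.py; python3 -m inch '[{"x":-0.08,"y":0,"z":0,"yaw":0}]'>/dev/null; python3 st.py;  python3 -m inch '[{"x":-0.06,"y":0,"z":0,"yaw":0}]'>/dev/null; python3 st.py; python3 -m inch '[{"x":-0.06,"y":0,"z":0,"yaw":0}]'>/dev/null; python3 st.py
```

```text
t8.08 rack xyz [ 1.7  6.7 37.1] rpy [-179.9   -0.7 -112.1] F rack [-0.1 -3.9 -3.4] w 0.4
t8.17 rack xyz [ 1.7  6.9 37.3] rpy [-179.9   -0.9 -112. ] F rack [  3.5 -21.3  -2.9] w 0.2
t8.25 rack xyz [ 1.7  6.6 37.4] rpy [-180.   -1. -112.] F rack [ 2.  -9.4 -2.1] w 0.3
t8.33 rack xyz [ 1.7  6.5 37.4] rpy [-180.    -1.1 -112.1] F rack [ 1.3 -7.1 -1.9] w 0.4
```

```bash
python3 -m inch '[{"x":0.2,"y":0,"z":-0.2,"yaw":0},{"x":0.15,"y":0,"z":-1,"yaw":0},{"x":0,"y":0,"z":-1,"yaw":0},{"x":0,"y":0,"z":-1,"yaw":0},{"x":0,"y":0,"z":-1,"yaw":0}]' >/dev/null; python3 st.py
python3 -m inch '[{"x":0,"y":0,"z":-1,"yaw":1},{"x":0,"y":0,"z":-1,"yaw":1},{"x":0,"y":0,"z":-1,"yaw":1},{"x":0,"y":0,"z":-0.5,"yaw":1},{"x":0,"y":0,"z":0,"yaw":1}]' 1 20 >/dev/null
python3 -m inch '[{"x":0,"y":0,"z":0,"yaw":1},{"x":0,"y":0,"z":0,"yaw":1},{"x":0,"y":0,"z":0,"yaw":1}]'; python3 st.py
```

```text
t8.75 rack xyz [ -3.   -2.5 140.4] rpy [ 179.3   -1.1 -112.2] F rack [ 1.2  0.5 -0.1] w 0.2
time_s: 9.42
tcp_pos: [0.5287, -0.3241, 0.2459]
eef_rot: [-179.3, -0.7, -145.5]
contact_force: [-0.9, 0.7, -0.0]
gripper_width: 0.0481
t9.42 rack xyz [  0.3  -1.9 245.9] rpy [-179.3   -0.7 -145.5] F rack [-1.1  0.3 -0. ] w 48.1
```

```bash
python3 -m inch '[{"x":-0.53,"y":0.84,"z":0,"yaw":0},{"x":-0.53,"y":0.84,"z":0,"yaw":0},{"x":-0.53,"y":0.84,"z":0,"yaw":0},{"x":-0.53,"y":0.84,"z":0,"yaw":0},{"x":-0.53,"y":0.84,"z":0,"yaw":0}]' >/dev/null
python3 -m inch '[{"x":-0.53,"y":0.84,"z":0,"yaw":0},{"x":-0.53,"y":0.84,"z":0,"yaw":0},{"x":-0.53,"y":0.84,"z":0,"yaw":0},{"x":-0.53,"y":0.84,"z":0,"yaw":0},{"x":-0.53,"y":0.84,"z":0,"yaw":0}]'
python3 -m inch '[{"x":-0.53,"y":0.84,"z":0,"yaw":0},{"x":-0.53,"y":0.84,"z":0,"yaw":0},{"x":-0.53,"y":0.84,"z":0,"yaw":0},{"x":-0.53,"y":0.84,"z":0,"yaw":0},{"x":-0.53,"y":0.84,"z":0,"yaw":0}]' >/dev/null
python3 -m inch '[{"x":-0.53,"y":0.84,"z":0,"yaw":0},{"x":-0.53,"y":0.84,"z":0,"yaw":0},{"x":-0.53,"y":0.84,"z":0,"yaw":0},{"x":-0.53,"y":0.84,"z":0,"yaw":0},{"x":-0.53,"y":0.84,"z":0,"yaw":0}]'
python3 - <<'E'
from plant import r
from h import *
p,d=r.capture("top"); i=r.camera_info("top"); np.savez("top1.npz",p=p,d=d,K=i["mtx"],T=i["pose"]); card_rects("top1.npz")
E
```

```text
time_s: 10.25
tcp_pos: [0.518, -0.071, 0.2459]
eef_rot: [-179.2, -0.5, -146.2]
contact_force: [0.9, -0.3, -0.3]
gripper_width: 0.0877
time_s: 11.08
tcp_pos: [0.508, 0.1888, 0.2489]
eef_rot: [-179.3, 0.0, -146.2]
contact_force: [-0.1, 0.5, 0.2]
gripper_width: 0.0879
[ 497.  -397.4] [ 34.5 112.8] 67.7 px [416. 174.]
[ 514.  -356.4] [ 40.6 112.9] 67.7 px [401. 167.]
[ 553.2 -263.6] [ 89.2 113.4] 66.6 px [369. 154.]
```

The top view says the right neighbour is back where it started, so I'll compare before and after.

```bash
python3 - <<'E'
from h import *
o=[cv2.resize(np.load(f)["p"][120:205,335:445,::-1],(400,310),interpolation=cv2.INTER_CUBIC) for f in("top0.npz","top1.npz")]
cv2.imwrite("pics/cmp.png",np.hstack(o))
g=np.radians(-22.8); ex=np.array([np.cos(g),np.sin(g)]); ey=np.array([-np.sin(g),np.cos(g)])
# w2: heights of RN/RO tops during the push
W,_=card_rects("w2.npz")
for v in range(50,190,7):
    w=W[v,200]; print(v,np.round([w[:2]@ex*1000-612.7,w[:2]@ey*1000+92,w[2]*1000],1))
E
```

```text
[ 502.1 -386. ] [ 75.2 115.3] 67.9 px [268. 158.]
50 [  26.4 -117.6   85.1]
57 [  26.7 -115.1   84.3]
64 [  26.7 -112.4   84.6]
71 [  26.7 -109.7   85. ]
78 [nan nan nan]
85 [  29.5 -105.5   70.3]
92 [  29.4 -102.4   71.7]
99 [ 29.5 -99.3  71.5]
106 [ 29.8 -96.2  70.4]
113 [ 29.7 -93.   71.7]
120 [ 29.8 -89.9  71.7]
127 [ 29.7 -86.7  72.9]
134 [ 29.8 -83.5  73.1]
141 [ 29.9 -80.2  73. ]
148 [ 29.9 -76.9  73.6]
155 [ 30.  -73.7  74.1]
162 [ 30.8 -69.7  70.1]
169 [ 30.9 -66.2  70.2]
176 [ 30.8 -62.9  71.4]
183 [ 30.8 -59.5  72.1]
```

View pics/cmp.png

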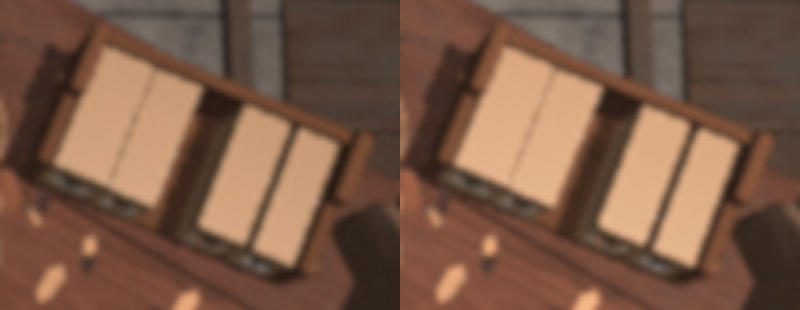

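The neighbour only leaned: both tops tilted against the cheek, then rocked back upright when I let go. I have to push much lower, just above the base. Going back.

```bash
python3 -m inch '[{"x":0.51,"y":-0.83,"z":0,"yaw":-0.4},{"x":0.51,"y":-0.83,"z":0,"yaw":0},{"x":0.51,"y":-0.83,"z":0,"yaw":0},{"x":0.51,"y":-0.83,"z":0,"yaw":0},{"x":0.51,"y":-0.83,"z":0,"yaw":0}]' -1 20 >/dev/null
python3 -m inch '[{"x":0.51,"y":-0.83,"z":0,"yaw":0},{"x":0.51,"y":-0.83,"z":0,"yaw":0},{"x":0.51,"y":-0.83,"z":0,"yaw":0},{"x":0.51,"y":-0.83,"z":0,"yaw":0},{"x":0.51,"y":-0.83,"z":0,"yaw":0}]' >/dev/null
python3 -m inch '[{"x":0.51,"y":-0.83,"z":0,"yaw":0},{"x":0.51,"y":-0.83,"z":0,"yaw":0},{"x":0.51,"y":-0.83,"z":0,"yaw":0},{"x":0.51,"y":-0.83,"z":0,"yaw":0},{"x":0.51,"y":-0.83,"z":0,"yaw":0}]' >/dev/null
python3 -m inch '[{"x":0.51,"y":-0.83,"z":0,"yaw":0},{"x":0.51,"y":-0.83,"z":0,"yaw":0},{"x":0.51,"y":-0.83,"z":0,"yaw":0},{"x":0.4,"y":-0.6,"z":0,"yaw":0},{"x":0,"y":0,"z":0,"yaw":-1}]'
python3 -m inch '[{"x":0,"y":0,"z":0,"yaw":-1},{"x":0,"y":0,"z":0.2,"yaw":-1},{"x":0,"y":0,"z":0.4,"yaw":-1},{"x":0,"y":0,"z":0.4,"yaw":-1},{"x":0,"y":0,"z":0.3,"yaw":-1}]' >/dev/null; python3 st.py
```

```text
time_s: 12.8
tcp_pos: [0.5401, -0.2821, 0.2608]
eef_rot: [-179.3, 0.6, -139.8]
contact_force: [-0.6, 0.7, -1.0]
gripper_width: 0.0003
t13.22 rack xyz [ -3.9  37.6 230.9] rpy [-178.9    0.4 -119.1] F rack [-0.1  0.7 -0.4] w 0.6
```

```bash
python3 -m inch '[{"x":0,"y":0,"z":0.5,"yaw":-1},{"x":0.5,"y":0,"z":0.6,"yaw":-0.5},{"x":0.6,"y":-0.1,"z":0.6,"yaw":0},{"x":0.4,"y":-0.1,"z":0.6,"yaw":0},{"x":0,"y":0,"z":0.4,"yaw":0}]' >/dev/null; python3 st.py
cat > wr.py <<'E'
from plant import r
from h import *
import sys
i=r.camera_info("wrist"); p,d=r.capture("wrist"); np.savez(sys.argv[1]+".npz",p=p,d=d,K=i["mtx"],T=i["pose"])
W=pts(p,d,i["mtx"],i["pose"])
g=np.radians(-22.8); ex=np.array([np.cos(g),np.sin(g)]); ey=np.array([-np.sin(g),np.cos(g)])
X=W[...,:2]@ex*1000-612.7; Y=W[...,:2]@ey*1000+92; Z=W[...,2]*1000
# top-surface profile along rack y, for x strips clear of the tool
for lo,hi in((-45,-30),(20,40)):
    m=(X>lo)&(X<hi); out=[]
    for y in range(-120,130,3):
        k=m&(Y>=y)&(Y<y+3)
        if k.sum()>4: out.append(f"{y}:{np.median(Z[k]):.0f}")
    print(lo,hi," ".join(out))
E
python3 wr.py w3
```

```text
t13.63 rack xyz [  2.8  -0.7 164.2] rpy [-178.5    0.4 -112.3] F rack [-0.4  0.6 -0.4] w 0.6
-45 -30 -120:66 -117:67 -114:67 -111:66 -108:45 -102:71 -99:71 -96:70 -93:71 -90:71 -87:71 -84:71 -81:71 -78:71 -75:71 -72:71 -69:71 -66:10 -63:10 -60:60 -57:70 -54:71 -51:71 -48:71 -45:71 -42:259 -39:267 -36:267 -33:260 -30:267 -27:283 -24:286 -21:286 -6:11 -3:11 0:10 3:10 6:11 9:11 12:10 15:11 18:48 21:71 24:71 27:71 30:71 33:70 36:70
20 40 -120:85 -117:86 -114:86 -111:85 -108:59 -102:70 -99:71 -96:71 -93:70 -90:71 -87:70 -84:71 -81:71 -78:70 -75:71 -72:71 -69:70 -66:10 -63:11 -60:48 -57:71 -54:71 -51:70 -48:71 -45:71 -42:261 -39:264 -36:269 -33:269 -30:269 -27:286 -24:272 -21:70 -6:10 -3:11 0:10 3:11 6:11 9:10 12:11 15:10 18:48 21:70 24:71 27:70 30:71 33:70 36:71
```

```bash
python3 -m inch '[{"x":0,"y":0.05,"z":0.9,"yaw":0},{"x":0,"y":0.05,"z":0.9,"yaw":0},{"x":0,"y":0.05,"z":0.9,"yaw":0},{"x":0,"y":0.05,"z":0.8,"yaw":0},{"x":0,"y":0,"z":0.6,"yaw":0}]' >/dev/null; python3 st.py
python3 -m inch '[{"x":0,"y":0.05,"z":0.5,"yaw":0},{"x":0,"y":0.05,"z":0.3,"yaw":0}]' >/dev/null; python3 st.py
```

```text
t14.10 rack xyz [ 3.   1.6 63.2] rpy [-178.1    0.5 -112.4] F rack [-0.7  0.2 -0.4] w 0.7
t14.27 rack xyz [ 0.7  2.7 41.7] rpy [-178.2    0.5 -112.4] F rack [ 0.5  0.  -0.7] w 0.3
```

```bash
python3 -m inch '[{"x":0.05,"y":0,"z":0.3,"yaw":0},{"x":0.05,"y":0,"z":0.2,"yaw":0}]' >/dev/null; python3 st.py
python3 -m inch '[{"x":0.15,"y":0,"z":0.05,"yaw":0},{"x":0.12,"y":0,"z":0,"yaw":0}]' >/dev/null; python3 st.py
python3 -m inch '[{"x":0.08,"y":0,"z":0,"yaw":0}]' >/dev/null; python3 st.py; python3 -m inch '[{"x":0.08,"y":0,"z":0,"yaw":0}]' >/dev/null; python3 st.py
```

```text
t14.43 rack xyz [ 1.2  1.  29. ] rpy [-178.2    0.5 -112.3] F rack [-0.1  0.3 -0.3] w 0.3
t14.60 rack xyz [ 1.6 -5.6 27.6] rpy [-178.2    0.5 -112.3] F rack [ 0.1  0.1 -0.5] w 0.4
t14.68 rack xyz [ 2.1 -8.  28.1] rpy [-178.1    0.5 -112.3] F rack [1.1 0.2 0.1] w 0.4
t14.77 rack xyz [  2.5 -10.1  28.8] rpy [-178.1    0.5 -112.3] F rack [-1.4  3.6  2.2] w 0.3
```

```bash
python3 -m inch '[{"x":0.08,"y":0.03,"z":0.03,"yaw":0}]' >/dev/null; python3 st.py
python3 -m inch '[{"x":0.08,"y":0.03,"z":0.03,"yaw":0}]' >/dev/null; python3 st.py
python3 wr.py w4; python3 -c "
from h import *
cv2.imwrite('pics/w4.png',np.load('w4.npz')['p'][:,:,::-1])"
```

```text
t14.85 rack xyz [  2.7 -12.   29. ] rpy [-177.9    0.5 -112.3] F rack [-0.6  4.   3.6] w 0.5
t14.93 rack xyz [  2.8 -13.9  29. ] rpy [-177.8    0.5 -112.3] F rack [-0.6  3.9  3.1] w 0.6
-45 -30 -120:66 -117:67 -114:67 -111:66 -108:49 -102:70 -99:71 -96:71 -93:71 -90:71 -87:71 -84:71 -81:71 -78:71 -75:71 -72:71 -69:70 -66:70 -63:71 -60:71 -57:71 -54:123 -51:130 -48:123 -45:125 -42:146 -39:150 -36:151
20 40 -120:85 -117:86 -114:86 -111:85 -108:66 -102:70 -99:70 -96:71 -93:71 -90:70 -87:70 -84:71 -81:71 -78:70 -75:71 -72:71 -69:70 -66:68 -63:70 -60:71 -57:71 -54:126 -51:134 -48:134 -45:133 -42:148 -39:151 -36:133 -33:71
```

View pics/w4.png

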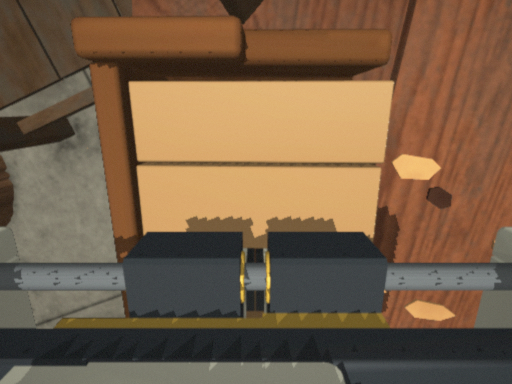

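Tops are flat at 71 mm, and the seam at row 163 is nearly closed, so the right neighbour really is sliding now. I'll keep pushing both, low and slow.

```bash
python3 -m inch '[{"x":-0.1,"y":0.03,"z":0.05,"yaw":0},{"x":0,"y":0,"z":0.25,"yaw":0}]' >/dev/null; python3 st.py
python3 -m inch '[{"x":0.12,"y":0,"z":0.03,"yaw":0}]' >/dev/null; python3 st.py
python3 -m inch '[{"x":0.08,"y":0,"z":0.03,"yaw":0}]' >/dev/null; python3 st.py
python3 -m inch '[{"x":0.07,"y":0,"z":0.03,"yaw":0}]' >/dev/null; python3 st.py;python3 -m inch '[{"x":0.07,"y":0.03,"z":0.03,"yaw":0}]' >/dev/null; python3 st.py
python3 wr.py w5
```

```text
t15.15 rack xyz [  3.1 -12.   22.6] rpy [-177.7    0.5 -112.3] F rack [-0.4  0.1 -1.1] w 0.5
t15.23 rack xyz [  2.6 -14.7  20.8] rpy [-177.7    0.5 -112.3] F rack [ 0.1  2.4 -0.2] w 0.3
t15.32 rack xyz [  2.8 -16.5  19.9] rpy [-177.7    0.5 -112.3] F rack [-1.4 10.8  9.3] w 0.3
t15.40 rack xyz [  3.1 -17.1  19.4] rpy [-177.7    0.6 -112.2] F rack [-5.1 18.1 13.5] w 0.5
t15.48 rack xyz [  3.2 -17.2  19.3] rpy [-177.6    0.7 -112.2] F rack [-3.1 17.9 14.7] w 0.9
-45 -30 -120:66 -117:67 -114:67 -111:66 -108:50 -102:70 -99:71 -96:71 -93:71 -90:71 -87:71 -84:71 -81:71 -78:71 -75:71 -72:71 -69:71 -66:71 -63:71 -60:71 -57:113 -54:72 -51:113 -48:115 -45:136 -42:141 -39:141
20 40 -120:85 -117:85 -114:86 -111:85 -108:68 -102:70 -99:71 -96:71 -93:71 -90:71 -87:71 -84:71 -81:71 -78:71 -75:71 -72:71 -69:70 -66:71 -63:71 -60:71 -57:116 -54:124 -51:124 -48:123 -45:140 -42:130 -39:124
```

```bash
python3 -m inch '[{"x":-0.05,"y":0,"z":-0.25,"yaw":0},{"x":0,"y":0,"z":-0.05,"yaw":0}]' >/dev/null; python3 st.py
python3 -m inch '[{"x":0.1,"y":0,"z":0.02,"yaw":0}]' >/dev/null; python3 st.py
python3 -m inch '[{"x":0.08,"y":0,"z":0.02,"yaw":0}]' >/dev/null; python3 st.py
python3 -m inch '[{"x":0.08,"y":0.03,"z":0.02,"yaw":0}]' >/dev/null; python3 st.py
python3 wr.py w5 >/dev/null; cat > prof.py <<'E'
from h import *
import sys
a=np.load(sys.argv[1]); W=pts(a["p"],a["d"],a["K"],a["T"]); p=a["p"]
g=np.radians(-22.8); ex=np.array([np.cos(g),np.sin(g)]); ey=np.array([-np.sin(g),np.cos(g)])
# cast a line of pixels along rack y at z=70 mm, print brightness edges
for x in (-42,-20,0,20,40):
    ys=np.arange(-112,40,.5); P=[ex*(612.7+x)/1000+ey*(y-92)/1000 for y in ys]
    v=[]
    for q in P:
        u=px([*q,.07],a["K"],a["T"]); v.append(cv2.getRectSubPix(p,(1,1),(float(u[0]),float(u[1])))[0,0].mean() if 0<=u[0]<511 and 0<=u[1]<383 else np.nan)
    v=np.array(v); b=v>150; e=np.where(b[1:]!=b[:-1])[0]; print(x,[("+" if b[k+1] else "-")+str(ys[k]) for k in e])
E
python3 prof.py w3.npz; python3 prof.py w4.npz; python3 prof.py w5.npz
```

```text
t15.70 rack xyz [  2.7 -15.7  26.7] rpy [-177.6    0.7 -112.2] F rack [0.3 0.1 0.2] w 0.2
t15.78 rack xyz [  2.8 -17.7  26.5] rpy [-177.6    0.7 -112.2] F rack [-6.9 18.5 14. ] w 0.6
t15.87 rack xyz [  2.8 -18.3  26.6] rpy [-177.6    0.8 -112.2] F rack [-7.4 20.7 16.4] w 0.2
t15.95 rack xyz [  2.7 -18.9  26.7] rpy [-177.5    0.9 -112.1] F rack [0.2 7.9 4.1] w 0.6
-42 ['+-101.0', '--67.5', '+-59.5', '--20.0', '+26.0', '-29.5']
-20 ['+-100.5', '--67.5', '+-59.5', '--19.5']
0 ['+-100.5', '--67.5', '+-59.0', '--20.0']
20 ['+-100.5', '--67.0', '+-59.0', '--20.0']
40 ['+-100.0', '--67.0', '+-59.0', '--19.5', '+27.5', '-30.5']
-42 ['+-100.5', '--68.0', '+-65.0', '--35.0']
-20 ['+-100.5', '--67.5', '+-64.5', '--41.5']
0 ['+-100.0', '--67.5', '+-64.5', '--31.0']
20 ['+-100.0', '--67.5', '+-64.5', '--40.5']
40 ['+-100.0', '--67.0', '+-64.0', '--33.0']
-42 ['+-104.0', '--71.0', '+-70.0', '--41.5']
-20 ['+-104.0', '--71.0', '+-69.5', '--48.0']
0 ['+-103.5', '--71.0', '+-69.5', '--39.5']
20 ['+-103.0', '--70.5', '+-69.0', '--47.0']
40 ['+-103.0', '--70.5', '+-69.0', '--39.0']
```

```bash
python3 -m inch '[{"x":0.07,"y":0,"z":0,"yaw":0}]' >/dev/null; python3 st.py
python3 -m inch '[{"x":0.07,"y":0,"z":0,"yaw":0}]' >/dev/null; python3 st.py
python3 -m inch '[{"x":0.07,"y":0,"z":0,"yaw":0}]' >/dev/null; python3 st.py
python3 -m inch '[{"x":0.07,"y":0,"z":0,"yaw":0}]' >/dev/null; python3 st.py
python3 wr.py w6 >/dev/null; python3 prof.py w6.npz
```

```text
t16.08 rack xyz [  2.8 -20.2  26.7] rpy [-177.5    1.  -112.1] F rack [-2.1  7.2  2.9] w 0.7
t16.17 rack xyz [  2.8 -21.2  26.8] rpy [-177.5    1.  -112.1] F rack [-2.1  9.5  6.5] w 0.4
t16.25 rack xyz [  2.8 -21.7  26.8] rpy [-177.5    1.1 -112.1] F rack [-2.8 18.1  7.8] w 0.3
t16.33 rack xyz [  2.9 -21.7  26.8] rpy [-177.4    1.3 -112.1] F rack [-3.4 18.4  6.9] w 0.3
-42 ['+-107.0', '--74.0', '+-72.5', '--44.5']
-20 ['+-106.5', '--74.0', '+-72.5', '--50.5']
0 ['+-106.5', '--73.5', '+-72.0', '--42.0']
20 ['+-103.5', '--73.5', '+-72.0', '--49.0']
40 ['+-103.5', '--73.0', '+-72.0', '--42.0']
```

```bash
python3 -m inch '[{"x":-0.2,"y":0,"z":0,"yaw":0},{"x":-0.3,"y":0,"z":0,"yaw":0},{"x":-0.3,"y":0,"z":0,"yaw":0},{"x":-0.2,"y":0,"z":0,"yaw":0}]' >/dev/null; python3 st.py
python3 -m inch '[{"x":-0.12,"y":0,"z":0,"yaw":0}]' >/dev/null; python3 st.py
python3 -m inch '[{"x":-0.07,"y":0,"z":0,"yaw":0}]' >/dev/null; python3 st.py
python3 -m inch '[{"x":-0.07,"y":0,"z":0,"yaw":0}]' >/dev/null; python3 st.py
```

```text
t16.72 rack xyz [ 1.6  3.2 26.2] rpy [-177.5    1.2 -112.2] F rack [-0.3 -0.9  0.5] w 0.9
t16.80 rack xyz [ 1.3  6.6 26. ] rpy [-177.6    1.2 -112.2] F rack [ 0.1 -1.9  0.3] w 0.5
t16.88 rack xyz [ 1.2  7.8 26.1] rpy [-177.6    1.1 -112.2] F rack [  3.5 -18.4  -3. ] w 0.5
t16.97 rack xyz [ 1.2  7.7 26.1] rpy [-177.6    1.  -112.2] F rack [  4.  -18.1  -3.1] w 0.4
```

```bash
python3 -m inch '[{"x":0.15,"y":0,"z":-0.1,"yaw":0},{"x":0.15,"y":0,"z":-0.8,"yaw":0},{"x":0,"y":0,"z":-1,"yaw":0},{"x":0,"y":0,"z":-1,"yaw":0},{"x":0,"y":0,"z":-1,"yaw":0}]' >/dev/null
python3 -m inch '[{"x":0,"y":0,"z":-1,"yaw":0},{"x":0,"y":0,"z":-1,"yaw":0},{"x":0,"y":0,"z":-0.6,"yaw":0},{"x":-0.5,"y":0,"z":0,"yaw":0},{"x":-0.5,"y":0,"z":0,"yaw":0}]' 1 >/dev/null; python3 st.py
sed -i 's/,3):/,1):/; s/y+3/y+1/; s/>4/>2/' wr.py; python3 wr.py w7 | tr ' ' '\n' | grep -E '^(-[1234]?[0-9]|[0-9]+|):' | awk -F: '$1>=-40&&$1<30' | tr '\n' ' '; sed -i 's/>150/>105/' prof.py; python3 prof.py w7.npz;  python3 prof.py w3.npz
```

```text
t17.80 rack xyz [ -8.4  19.1 194.1] rpy [-178.     0.9 -112.4] F rack [-0.9  0.2 -0.7] w 28.1
-40:70 -39:70 -38:71 -37:70 -36:70 -35:71 -34:70 -33:71 -32:70 -26:10 -25:10 -24:11 -22:10 -21:290 -20:290 -19:297 -18:297 -17:297 -16:297 -15:297 -14:297 -13:297 -12:297 -11:297 -10:297 -9:298 -8:311 -7:312 -6:303 -5:301 -4:316 -3:316 -2:316 -1:11 0:11 1:11 2:12 3:12 4:11 5:11 6:11 7:240 8:227 9:229 10:120 11:11 12:10 13:11 15:10 16:10 17:10 18:11 19:50 20:36 21:71 22:70 23:71 24:70 25:70 26:71 27:71 28:71 29:71 -40:71 -39:71 -38:71 -37:71 -36:71 -35:71 -34:71 -33:71 -32:70 -25:11 -24:11 -23:11 -22:10 -21:295 -20:291 -19:299 -18:299 -17:299 -16:299 -15:299 -14:299 -13:299 -12:299 -11:299 -10:299 -9:299 -8:314 -7:316 -6:319 -5:300 -4:300 -3:299 -2:300 -1:300 0:300 1:11 2:11 3:11 4:11 5:11 6:10 7:11 8:11 9:11 10:11 11:10 12:11 13:11 14:11 15:11 16:10 17:11 18:10 19:56 20:30 21:70 22:71 23:71 24:71 25:71 26:71 27:70 28:70 29:71 -42 ['+-107.0', '--32.0', '+6.0', '-12.0', '+17.5', '-38.5']
-20 ['+-106.5', '--32.0', '+6.0', '-11.5', '+17.5']
0 ['+-106.0', '--32.0', '+6.0', '-12.5', '+17.5']
20 ['+-105.0', '--31.5', '+6.5', '-13.5', '+18.0', '-38.0']
40 ['+-105.0', '--31.5', '+6.5', '-13.5', '+17.5']
-42 ['+-101.5', '--67.0', '+-60.5', '--19.5', '+1.0', '-9.5', '+24.0', '-31.0']
-20 ['+-101.0', '--67.0', '+-60.5', '--19.0', '+1.0', '-7.0', '+35.5', '-37.5']
0 ['+-101.0', '--66.5', '+-60.0', '--19.0', '+0.5', '-9.5', '+16.5', '-20.5']
20 ['+-101.0', '--66.5', '+-60.0', '--19.0', '+1.5', '-8.0', '+36.5', '-38.0']
40 ['+-100.5', '--66.5', '+-60.0', '--19.0', '+1.0', '-10.5', '+17.5', '-20.0', '+25.5', '-32.5']
```

The gap is now about 51.7 mm, from y −32 to +19.7, centred near rack y = −6.2. Going for the loose carton.

```bash
python3 -m inch '[{"x":0,"y":0,"z":-0.4,"yaw":1},{"x":0,"y":0,"z":-0.4,"yaw":1},{"x":0,"y":0,"z":-0.4,"yaw":1},{"x":0,"y":0,"z":-0.4,"yaw":1},{"x":0,"y":0,"z":0,"yaw":1}]' >/dev/null
python3 -m inch '[{"x":0,"y":0,"z":0,"yaw":1},{"x":0,"y":0,"z":0,"yaw":1},{"x":0,"y":0,"z":0,"yaw":1},{"x":-0.49,"y":0.87,"z":0,"yaw":0},{"x":-0.49,"y":0.87,"z":0,"yaw":0}]'
python3 -m inch '[{"x":-0.49,"y":0.87,"z":0,"yaw":0},{"x":-0.49,"y":0.87,"z":0,"yaw":0},{"x":-0.49,"y":0.87,"z":0,"yaw":0},{"x":-0.49,"y":0.87,"z":0,"yaw":0},{"x":-0.49,"y":0.87,"z":0,"yaw":0}]' >/dev/null
python3 -m inch '[{"x":-0.49,"y":0.87,"z":0,"yaw":0},{"x":-0.49,"y":0.87,"z":0,"yaw":0},{"x":-0.49,"y":0.87,"z":0,"yaw":0},{"x":-0.49,"y":0.87,"z":0,"yaw":0},{"x":-0.49,"y":0.87,"z":0,"yaw":0}]' >/dev/null
python3 -m inch '[{"x":-0.49,"y":0.87,"z":0,"yaw":0},{"x":-0.49,"y":0.87,"z":0,"yaw":0},{"x":-0.49,"y":0.87,"z":0,"yaw":0},{"x":-0.49,"y":0.87,"z":0,"yaw":0},{"x":-0.49,"y":0.87,"z":0,"yaw":0}]'
```

```text
time_s: 18.68
tcp_pos: [0.5222, -0.2409, 0.2216]
eef_rot: [-179.7, 1.1, -145.8]
contact_force: [0.3, 0.8, 1.2]
gripper_width: 0.087
time_s: 19.93
tcp_pos: [0.476, 0.158, 0.2041]
eef_rot: [179.5, -0.4, -145.6]
contact_force: [-0.2, -0.4, 0.0]
gripper_width: 0.0877
```

```bash
python3 -m inch '[{"x":-0.63,"y":0.76,"z":0,"yaw":0},{"x":-0.63,"y":0.76,"z":0,"yaw":0},{"x":-0.63,"y":0.76,"z":0,"yaw":0},{"x":-0.63,"y":0.76,"z":0,"yaw":0},{"x":-0.63,"y":0.76,"z":0,"yaw":0}]' >/dev/null
python3 -m inch '[{"x":-0.63,"y":0.76,"z":0,"yaw":0},{"x":-0.63,"y":0.76,"z":0,"yaw":0.5},{"x":-0.3,"y":0.3,"z":0,"yaw":0},{"x":0,"y":0,"z":0,"yaw":0}]'
python3 - <<'E'
from plant import r
from h import *
i=r.camera_info("wrist"); p,d=r.capture("wrist"); np.savez("w8.npz",p=p,d=d,K=i["mtx"],T=i["pose"])
card_rects("w8.npz",.05,.072,.06)
cv2.imwrite("pics/w8.png",p[:,:,::-1])
E
```

```text
time_s: 20.68
tcp_pos: [0.4832, 0.3563, 0.191]
eef_rot: [179.6, -1.4, -147.1]
contact_force: [0.3, -0.7, -0.1]
gripper_width: 0.0879
[489.9 351.4] [35.8 47.9] 32.8 px [246. 188.]
```

View pics/w8.png

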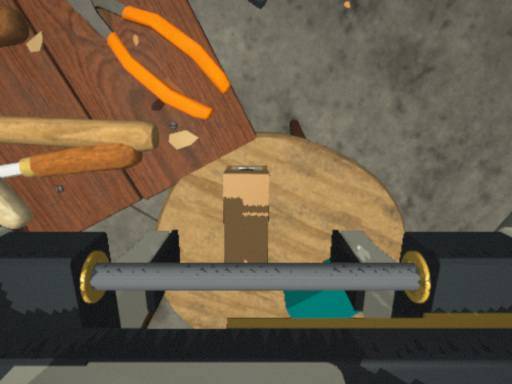

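The carton's front end is at (246,168) px, labelled and nearest the bench, and the turquoise box at (320,303) is clear of the fingers. My grasp point is 30 mm ahead of its centre. Descending.

```bash
python3 -m inch '[{"x":-0.2,"y":-0.15,"z":0.3,"yaw":0},{"x":-0.2,"y":-0.15,"z":0.8,"yaw":0},{"x":0,"y":0,"z":0.9,"yaw":0},{"x":0,"y":0,"z":0.8,"yaw":0},{"x":0,"y":0,"z":0.6,"yaw":0}]'
python3 -m inch '[{"x":0,"y":0,"z":0,"yaw":0}]'
```

```text
time_s: 21.15
tcp_pos: [0.495, 0.351, 0.1035]
eef_rot: [179.6, -1.2, -147.0]
contact_force: [0.2, 0.1, 0.5]
gripper_width: 0.0873
time_s: 21.23
tcp_pos: [0.4934, 0.348, 0.0997]
eef_rot: [179.6, -1.5, -147.1]
contact_force: [-1.0, -0.9, -0.1]
gripper_width: 0.0876
```

```bash
python3 -m inch '[{"x":-0.15,"y":0.1,"z":0.6,"yaw":0},{"x":-0.15,"y":0.1,"z":0.6,"yaw":0},{"x":-0.05,"y":0.03,"z":0.6,"yaw":0},{"x":0,"y":0,"z":0.5,"yaw":0},{"x":0,"y":0,"z":0.2,"yaw":0}]'
python3 -m inch '[{"x":0,"y":0,"z":0,"yaw":0}]'
```

```text
time_s: 21.65
tcp_pos: [0.4985, 0.3531, 0.0376]
eef_rot: [179.6, -1.3, -147.2]
contact_force: [-0.0, 0.2, -0.3]
gripper_width: 0.0878
time_s: 21.73
tcp_pos: [0.4984, 0.3519, 0.037]
eef_rot: [179.7, -1.4, -147.3]
contact_force: [0.6, -0.4, 0.1]
gripper_width: 0.0876
```

```bash
python3 -m inch '[{"x":0,"y":0.16,"z":0.2,"yaw":0},{"x":0,"y":0,"z":0.12,"yaw":0}]'
python3 -m inch '[{"x":0,"y":0,"z":0,"yaw":0},{"x":0,"y":0,"z":0,"yaw":0},{"x":0,"y":0,"z":0,"yaw":0},{"x":0,"y":0,"z":0,"yaw":0},{"x":0,"y":0,"z":0,"yaw":0}]' -1 30
python3 -m inch '[{"x":0,"y":0,"z":0,"yaw":0},{"x":0,"y":0,"z":0,"yaw":0},{"x":0,"y":0,"z":0,"yaw":0},{"x":0,"y":0,"z":0,"yaw":0}]'
```

```text
time_s: 21.9
tcp_pos: [0.4969, 0.3552, 0.0305]
eef_rot: [179.7, -1.3, -147.3]
contact_force: [-0.8, -0.3, -0.6]
gripper_width: 0.0877
time_s: 22.32
tcp_pos: [0.4976, 0.3563, 0.0327]
eef_rot: [179.6, -1.1, -147.2]
contact_force: [0.6, -1.2, -0.1]
gripper_width: 0.0599
time_s: 22.65
tcp_pos: [0.4978, 0.3564, 0.0331]
eef_rot: [179.6, -1.1, -147.2]
contact_force: [0.3, -0.3, -0.1]
gripper_width: 0.0488
```

```bash
python3 -m inch '[{"x":0,"y":0,"z":-0.2,"yaw":0},{"x":0,"y":0,"z":-0.4,"yaw":0},{"x":0,"y":0,"z":-0.6,"yaw":0},{"x":0,"y":0,"z":-0.6,"yaw":0},{"x":0,"y":0,"z":-0.6,"yaw":0}]'
python3 -m inch '[{"x":0,"y":0,"z":-0.6,"yaw":0},{"x":0,"y":0,"z":-0.6,"yaw":0},{"x":0,"y":0,"z":-0.6,"yaw":0.4},{"x":0,"y":0,"z":-0.4,"yaw":0.7},{"x":0,"y":0,"z":0,"yaw":0.8}]'
python3 -m inch '[{"x":0,"y":0,"z":0,"yaw":0.8},{"x":0,"y":0,"z":0,"yaw":0.8},{"x":0,"y":0,"z":0,"yaw":0.8},{"x":0,"y":0,"z":0,"yaw":0.8},{"x":0,"y":0,"z":0,"yaw":0.8}]' >/dev/null
python3 -m inch '[{"x":0,"y":0,"z":0,"yaw":0.8},{"x":0,"y":0,"z":0,"yaw":0.8},{"x":0,"y":0,"z":0,"yaw":0.8},{"x":0,"y":0,"z":0,"yaw":0.8},{"x":0,"y":0,"z":0,"yaw":0.8}]'
python3 st.py
python3 - <<'E'
from plant import r
from h import *
p,d=r.capture("scene"); q,_=r.capture("wrist")
o=np.hstack([cv2.resize(p[80:200,130:290,::-1],(400,300)),cv2.resize(q[:,:,::-1],(400,300))])
cv2.imwrite("pics/lift.png",o)
E
```

```text
time_s: 23.07
tcp_pos: [0.4957, 0.3535, 0.0918]
eef_rot: [179.7, -1.7, -147.3]
contact_force: [0.1, 0.2, -2.9]
gripper_width: 0.0486
time_s: 23.48
tcp_pos: [0.4975, 0.3542, 0.1561]
eef_rot: [179.9, -1.6, -155.1]
contact_force: [1.2, 0.5, -2.6]
gripper_width: 0.0489
time_s: 24.32
tcp_pos: [0.4952, 0.3528, 0.1645]
eef_rot: [-179.4, -1.4, 171.2]
contact_force: [-0.2, 0.4, -2.8]
gripper_width: 0.0487
t24.32 rack xyz [-292.9  609.1  164.5] rpy [-179.4   -1.4  171.2] F rack [-0.3  0.3 -2.8] w 48.7
```

View pics/lift.png

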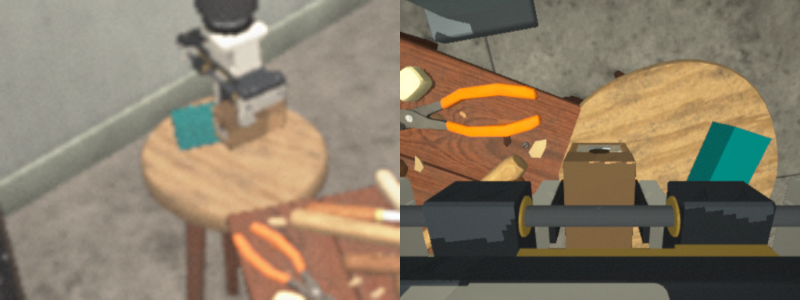

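The carton is held level. The wrist half shows its label (600,150) facing the camera, which is the outward side. I'll finish the turn and carry it to the rack's front.

```bash
python3 -m inch '[{"x":0,"y":0,"z":0,"yaw":0.8},{"x":0,"y":0,"z":0,"yaw":0.8},{"x":0,"y":0,"z":0,"yaw":0.8},{"x":0,"y":0,"z":0,"yaw":0.8},{"x":-0.15,"y":-0.5,"z":0,"yaw":0}]'
python3 -m inch '[{"x":-0.25,"y":-0.8,"z":0,"yaw":0},{"x":-0.25,"y":-0.8,"z":0,"yaw":0},{"x":-0.25,"y":-0.8,"z":0,"yaw":0},{"x":-0.25,"y":-0.8,"z":0,"yaw":0},{"x":-0.25,"y":-0.8,"z":0,"yaw":0}]' >/dev/null
python3 -m inch '[{"x":-0.2,"y":-0.8,"z":0,"yaw":0},{"x":-0.2,"y":-0.8,"z":0,"yaw":0},{"x":-0.2,"y":-0.8,"z":0,"yaw":0},{"x":-0.2,"y":-0.8,"z":0,"yaw":0},{"x":-0.2,"y":-0.8,"z":0,"yaw":0}]' >/dev/null; python3 st.py
python3 -m inch '[{"x":-0.1,"y":-0.8,"z":0,"yaw":0},{"x":-0.1,"y":-0.8,"z":0,"yaw":0},{"x":-0.1,"y":-0.8,"z":0,"yaw":0},{"x":-0.1,"y":-0.8,"z":0,"yaw":0},{"x":-0.1,"y":-0.8,"z":0,"yaw":0}]' >/dev/null; python3 st.py
```

```text
time_s: 24.83
tcp_pos: [0.4936, 0.3406, 0.1661]
eef_rot: [-179.1, -1.3, 158.6]
contact_force: [-0.7, 1.3, -2.6]
gripper_width: 0.0486
t25.67 rack xyz [-225.   386.5  170.1] rpy [-179.1   -1.4  160.5] F rack [ 0.5 -0.5 -2.6] w 48.4
t26.08 rack xyz [-206.7  279.3  173.2] rpy [-179.2   -1.4  161.4] F rack [ 1.  -0.5 -2.4] w 48.5
```

```bash
python3 -m inch '[{"x":-0.1,"y":-0.8,"z":0,"yaw":0.4},{"x":-0.1,"y":-0.8,"z":0,"yaw":0.4},{"x":-0.1,"y":-0.8,"z":0,"yaw":0.4},{"x":-0.1,"y":-0.8,"z":0,"yaw":0.2},{"x":-0.1,"y":-0.8,"z":0,"yaw":0}]' >/dev/null; python3 st.py
python3 -m inch '[{"x":-0.1,"y":-0.8,"z":0,"yaw":0.1},{"x":-0.1,"y":-0.8,"z":0,"yaw":0.1},{"x":-0.1,"y":-0.8,"z":0,"yaw":0},{"x":-0.1,"y":-0.8,"z":0,"yaw":0},{"x":-0.1,"y":-0.6,"z":0.2,"yaw":0}]' >/dev/null; python3 st.py
```

```text
t26.50 rack xyz [-193.3  171.9  176.3] rpy [-179.2   -1.2  156.4] F rack [ 1.8  0.1 -2.9] w 48.8
t26.92 rack xyz [-184.9   69.1  175.1] rpy [-179.3   -1.   156.4] F rack [-0.4  0.1 -2.7] w 48.6
```

```bash
python3 -m inch '[{"x":-0.2,"y":-0.8,"z":0.3,"yaw":-0.1},{"x":-0.2,"y":-0.8,"z":0.5,"yaw":-0.1},{"x":-0.1,"y":-0.6,"z":0.6,"yaw":0},{"x":-0.1,"y":-0.3,"z":0.6,"yaw":0},{"x":0,"y":0,"z":0.6,"yaw":0}]' >/dev/null; python3 st.py
python3 -m inch '[{"x":0,"y":0,"z":0.5,"yaw":0},{"x":0,"y":0,"z":0.5,"yaw":0},{"x":0,"y":0,"z":0.4,"yaw":0},{"x":0,"y":0,"z":0,"yaw":0}]' >/dev/null; python3 st.py
```

```text
t27.33 rack xyz [-171.    -1.3  113.2] rpy [-179.5   -0.5  158. ] F rack [ 0.2 -0.2 -2.2] w 48.5
t27.67 rack xyz [-175.3   -4.7   75.4] rpy [-179.5   -0.8  158.4] F rack [-0.5 -0.6 -2.1] w 48.8
```

```bash
python3 -m inch '[{"x":0,"y":-0.06,"z":0.4,"yaw":0.2},{"x":0,"y":-0.04,"z":0.4,"yaw":0.1},{"x":0,"y":0,"z":0.2,"yaw":0},{"x":0,"y":0,"z":0,"yaw":0}]' >/dev/null; python3 st.py
python3 - <<'E'
from plant import r
from h import *
s=r.get_state(); u=s["tcp_pos"][2]-.0331+.06
i=r.camera_info("wrist"); p,d=r.capture("wrist"); np.savez("w9.npz",p=p,d=d,K=i["mtx"],T=i["pose"])
print("expected top z",u); W,h=card_rects("w9.npz",u-.008,u+.008,u)
m=np.abs(W[...,2]-u)<.008; print(np.nanmedian(W[...,2][m&(h[...,2]>110)&(h[...,0]<25)]))
p,d=r.capture("scene"); cv2.imwrite("pics/pre.png",cv2.resize(p[160:290,270:430,::-1],(738,600),interpolation=cv2.INTER_CUBIC))
E
```

```text
t28.00 rack xyz [-175.6   -8.3   52.2] rpy [-179.4   -0.6  157.6] F rack [-0.2  0.  -2.9] w 48.3
expected top z 0.07911812355987016
[ 392.6 -272.7] [48.8 17.1] 68.1 px [254. 304.]
[ 353.1 -256. ] [48.5 31.5] 68.0 px [255. 234.]
0.07962705361424037
```

View pics/pre.png

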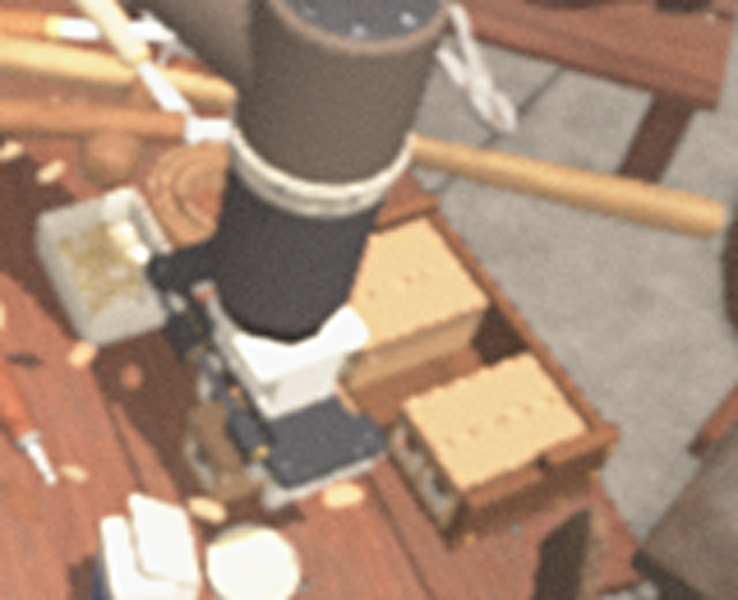

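The gap is open and the carton is lined up in front of it at (250,440). The wrist measurement puts it at y = −7.25 and 0.7° off, so I'm correcting that and moving in.

```bash
python3 -m inch '[{"x":-0.2,"y":0.04,"z":0.1,"yaw":0.15},{"x":-0.2,"y":0,"z":0.1,"yaw":0},{"x":-0.2,"y":0,"z":0.05,"yaw":0},{"x":-0.2,"y":0,"z":0,"yaw":0},{"x":-0.2,"y":0,"z":0,"yaw":0}]' >/dev/null; python3 st.py
cat > cw.py <<'E'
from plant import r
from h import *
s=r.get_state(); u=s["tcp_pos"][2]+.0274
i=r.camera_info("wrist"); p,d=r.capture("wrist"); np.savez("wc.npz",p=p,d=d,K=i["mtx"],T=i["pose"])
W,h=(lambda a:(pts(*a),cv2.cvtColor(a[0],cv2.COLOR_RGB2HSV)))((p,d,i["mtx"],i["pose"]))
g=np.radians(-22.8); ex=np.array([np.cos(g),np.sin(g)]); ey=np.array([-np.sin(g),np.cos(g)])
X=W[...,:2]@ex*1000-612.7; Y=W[...,:2]@ey*1000+92
m=((np.abs(W[...,2]-u)<.009)&(X<-62)&(np.abs(Y+6)<45)&(h[...,0]<28)&(h[...,2]>60)&(h[...,1]>50)).astype(np.uint8)
m=cv2.morphologyEx(m,cv2.MORPH_OPEN,np.ones((3,3))); c,_=cv2.findContours(m,cv2.RETR_EXTERNAL,cv2.CHAIN_APPROX_NONE)
for k in sorted(c,key=cv2.contourArea)[-2:]:
    zz=np.zeros_like(m); cv2.drawContours(zz,[k],-1,1,-1); z=np.nanmedian(W[...,2][(zz>0)&(m>0)])
    Q=plane(k[:,0].astype(float),z,i["mtx"],i["pose"])[:,:2]; R=cv2.minAreaRect((Q*1000).astype(np.float32)); q=np.array(R[0])/1000
    print("top z %.1f"%(z*1000),"rack xy",np.round([q@ex*1000-612.7,q@ey*1000+92],1),np.round(R[1],1),"ang",round(R[2]-67.2,1),"frontX",round(np.percentile(Q@ex*1000-612.7,1),1))
E
python3 cw.py
```

```text
t28.52 rack xyz [-146.3   -6.6   48.4] rpy [-179.5   -0.3  157.1] F rack [-0.1 -0.4 -2.7] w 48.6
top z 76.2 rack xy [-116.4   -5.9] [48.6 17.1] ang 0.3 frontX -125.1
top z 75.7 rack xy [-159.9   -5.4] [49.1 34.2] ang 0.2 frontX -176.9
```

```bash
python3 -m inch '[{"x":-0.15,"y":-0.04,"z":0.07,"yaw":0},{"x":-0.15,"y":0,"z":0.03,"yaw":0}]' >/dev/null; python3 st.py
python3 -m inch '[{"x":-0.15,"y":0,"z":0,"yaw":0}]' >/dev/null; python3 st.py
python3 -m inch '[{"x":-0.15,"y":0,"z":0,"yaw":0}]' >/dev/null; python3 st.py
python3 -m inch '[{"x":-0.12,"y":0,"z":0,"yaw":0}]' >/dev/null; python3 st.py; python3 cw.py
```

```text
t28.73 rack xyz [-136.9   -7.7   45.9] rpy [-179.5   -0.3  157.1] F rack [-1.3  0.9  0.5] w 48.8
t28.82 rack xyz [-136.5   -8.    44.8] rpy [-179.4   -0.7  157.1] F rack [-18.3   3.6   7.3] w 48.7
t28.90 rack xyz [-136.8   -8.5   43.6] rpy [-179.4   -1.1  157. ] F rack [-9.8  1.8  2.2] w 48.7
t28.98 rack xyz [-137.    -8.8   42.7] rpy [-179.4   -1.5  156.9] F rack [-9.   4.1  5.6] w 48.3
top z 70.2 rack xy [-107.    -8.1] [48.6 16.8] ang 0.2 frontX -115.4
top z 70.0 rack xy [-150.    -7.5] [49.1 34. ] ang 0.0 frontX -167.0
```

```bash
python3 -m inch '[{"x":0.2,"y":0.03,"z":-0.1,"yaw":0},{"x":0.05,"y":0.03,"z":-0.2,"yaw":0},{"x":0,"y":0.02,"z":-0.1,"yaw":0},{"x":0,"y":0,"z":0,"yaw":0}]' >/dev/null; python3 st.py; python3 cw.py
```

```text
t29.37 rack xyz [-143.5   -6.7   53.1] rpy [-179.4   -1.6  156.9] F rack [-0.   0.3 -2.6] w 48.5
top z 80.2 rack xy [-113.1   -6.1] [48.6 16.9] ang 0.2 frontX -121.6
top z 80.7 rack xy [-156.5   -5.4] [49.1 33.9] ang 0.0 frontX -173.5
```

```bash
python3 -m inch '[{"x":-0.2,"y":-0.02,"z":0.08,"yaw":0},{"x":-0.2,"y":0,"z":0.04,"yaw":0}]' >/dev/null; python3 st.py
python3 -m inch '[{"x":-0.15,"y":0,"z":0,"yaw":0}]' >/dev/null; python3 st.py
python3 -m inch '[{"x":-0.15,"y":0,"z":-0.03,"yaw":0}]' >/dev/null; python3 st.py; python3 cw.py
python3 -m inch '[{"x":-0.12,"y":0,"z":0,"yaw":0}]' >/dev/null; python3 st.py
```

```text
t29.58 rack xyz [-136.3   -7.4   49.7] rpy [-179.4   -1.8  156.8] F rack [-20.5   6.9  10.9] w 48.8
t29.67 rack xyz [-136.    -7.6   48.4] rpy [-179.4   -2.2  156.8] F rack [-11.2   6.2   3. ] w 49.0
t29.75 rack xyz [-136.3   -7.6   47.7] rpy [-179.4   -2.7  156.7] F rack [-13.1   7.9   6.6] w 49.1
top z 74.6 rack xy [-105.7   -6.9] [48.5 16.6] ang -0.1 frontX -114.0
top z 75.3 rack xy [-149.    -6.2] [49.  34.2] ang -0.2 frontX -166.1
t29.88 rack xyz [-136.2   -7.4   46.6] rpy [-179.4   -3.1  156.7] F rack [-7.2  5.4  1.9] w 48.6
```

Blocked at the neighbours' fronts. Positive Fy and a slight clockwise yaw point to the right neighbour's front corner. I'll back off, turn it and shift it left.

```bash
python3 -m inch '[{"x":0.2,"y":0.03,"z":-0.1,"yaw":-0.1},{"x":0.05,"y":0.03,"z":-0.15,"yaw":-0.1},{"x":0,"y":0,"z":0,"yaw":0},{"x":0,"y":0,"z":0,"yaw":0}]' >/dev/null; python3 st.py; python3 cw.py
python3 - <<'E'
# gap edges from the top view now
from plant import r
from h import *
p,d=r.capture("top"); i=r.camera_info("top"); np.savez("top2.npz",p=p,d=d,K=i["mtx"],T=i["pose"]); card_rects("top2.npz")
p,d=r.capture("scene"); i=r.camera_info("scene"); np.savez("sc2.npz",p=p,d=d,K=i["mtx"],T=i["pose"]); card_rects("sc2.npz")
E
```

```text
t30.22 rack xyz [-141.    -5.6   52.9] rpy [-179.4   -3.1  157.6] F rack [-0.9  1.1 -3. ] w 48.8
top z 79.1 rack xy [-109.9   -4.6] [48.6 16.6] ang 0.8 frontX -118.5
top z 80.7 rack xy [-153.6   -4.5] [49.1 34.1] ang 0.7 frontX -170.5
[623.3 100.9] [151.   30.8] 72.0 px [248. 129.]
[ 316.6 -552. ] [321.1  14.7] 23.5 px [391. 331.]
[ 531.9 -335.5] [229.6 130.3] 67.2 px [376. 238.]
```

```bash
python3 -m inch '[{"x":-0.15,"y":-0.04,"z":0.05,"yaw":0},{"x":-0.15,"y":0,"z":0,"yaw":0}]' >/dev/null; python3 st.py; python3 cw.py
python3 -m inch '[{"x":-0.12,"y":0,"z":0,"yaw":0}]' >/dev/null; python3 st.py
```

```text
t30.53 rack xyz [-133.5   -6.7   51.2] rpy [-179.5   -3.1  157.6] F rack [-0.3  0.6 -3.1] w 48.6
top z 77.4 rack xy [-102.4   -5.8] [48.6 16.6] ang 0.8 frontX -110.9
top z 79.0 rack xy [-146.1   -5.6] [49.  34.1] ang 0.6 frontX -162.8
t30.67 rack xyz [-129.6   -6.7   51. ] rpy [-179.4   -3.1  157.5] F rack [-0.2  0.1 -3.3] w 48.8
```

It's in and clear. I'll continue slowly, watching the forces.

```bash
python3 -m inch '[{"x":-0.18,"y":0,"z":0,"yaw":0},{"x":-0.18,"y":0,"z":0,"yaw":0}]' >/dev/null; python3 st.py; python3 -m inch '[{"x":-0.18,"y":0,"z":0,"yaw":0},{"x":-0.18,"y":0,"z":0,"yaw":0}]' >/dev/null; python3 st.py
```

```text
t30.83 rack xyz [-119.7   -6.7   50.4] rpy [-179.4   -3.1  157.5] F rack [-0.5  0.6 -3.4] w 48.7
t31.00 rack xyz [-109.5   -6.7   49.8] rpy [-179.4   -3.1  157.5] F rack [ 0.1  0.5 -3.5] w 48.6
```

```bash
python3 cw.py
```

```text
top z 76.0 rack xy [-78.4  -5.7] [48.6 16.6] ang 0.8 frontX -87.0
top z 77.5 rack xy [-122.1   -5.6] [49.  34.1] ang 0.6 frontX -138.9
```

```bash
python3 -m inch '[{"x":-0.18,"y":0,"z":0,"yaw":0},{"x":-0.18,"y":0,"z":0,"yaw":0}]' >/dev/null; python3 st.py; python3 -m inch '[{"x":-0.18,"y":0,"z":0,"yaw":0},{"x":-0.18,"y":0,"z":0,"yaw":0}]' >/dev/null; python3 st.py;  python3 -m inch '[{"x":-0.18,"y":0,"z":0,"yaw":0},{"x":-0.1,"y":0,"z":0,"yaw":0}]' >/dev/null; python3 st.py; python3 cw.py
```

```text
t31.22 rack xyz [-99.2  -6.6  49.1] rpy [-179.4   -3.1  157.6] F rack [ 0.2 -0.3 -2.9] w 49.0
t31.38 rack xyz [-89.4  -6.6  48.5] rpy [-179.4   -3.1  157.6] F rack [-0.6 -0.5 -2.8] w 48.6
t31.55 rack xyz [-81.3  -6.6  47.9] rpy [-179.4   -3.1  157.6] F rack [-1.1 -0.6 -3.1] w 48.7
top z 75.7 rack xy [-93.8  -5.5] [49.  34.1] ang 0.6 frontX -110.6
```

```bash
python3 -m inch '[{"x":-0.1,"y":0,"z":0,"yaw":0},{"x":-0.1,"y":0,"z":0,"yaw":0}]' >/dev/null; python3 st.py; python3 -m inch '[{"x":-0.1,"y":0,"z":0,"yaw":0},{"x":-0.05,"y":0,"z":0.05,"yaw":0}]' >/dev/null; python3 st.py;  python3 -m inch '[{"x":0,"y":0,"z":0.06,"yaw":0}]' >/dev/null; python3 st.py;  python3 -m inch '[{"x":0,"y":0,"z":0.06,"yaw":0}]' >/dev/null; python3 st.py; python3 cw.py
```

```text
t31.77 rack xyz [-76.   -6.6  47.5] rpy [-179.4   -3.1  157.5] F rack [-0.6  0.  -3.2] w 48.2
t31.93 rack xyz [-71.8  -6.7  46.2] rpy [-179.4   -3.1  157.6] F rack [-0.6 -0.5 -0.1] w 48.8
t32.02 rack xyz [-72.   -6.8  44.8] rpy [-179.4   -3.1  157.6] F rack [-5.2  0.2  5.5] w 48.6
t32.10 rack xyz [-72.8  -7.1  43.6] rpy [-179.4   -3.2  157.6] F rack [-5.1 -1.3  6. ] w 48.7
top z 71.0 rack xy [-85.2  -6. ] [49.2 34.2] ang 0.7 frontX -102.0
```

```bash
python3 -m inch '[{"x":0,"y":0,"z":0,"yaw":0},{"x":0,"y":0,"z":0,"yaw":0},{"x":0,"y":0,"z":0,"yaw":0},{"x":0,"y":0,"z":0,"yaw":0},{"x":0,"y":0,"z":0,"yaw":0}]' 0.5 >/dev/null; python3 st.py; python3 cw.py
python3 -m inch '[{"x":0,"y":0,"z":-0.3,"yaw":0},{"x":0,"y":0,"z":-0.7,"yaw":0},{"x":0,"y":0,"z":-0.9,"yaw":0},{"x":0,"y":0,"z":-0.9,"yaw":0},{"x":0.4,"y":0,"z":-0.5,"yaw":0}]' >/dev/null; python3 st.py; python3 cw.py
```

```text
t32.57 rack xyz [-71.   -6.8  44.3] rpy [-179.4   -2.9  157.6] F rack [-0.8 -0.  -0.1] w 65.6
top z 70.4 rack xy [-83.7  -6.7] [48.9 36.1] ang 0.6 frontX -101.9
t33.03 rack xyz [-77.7  -6.1 128.5] rpy [-179.3   -3.3  157.6] F rack [ 1.  -0.   0.3] w 65.8
```

The carton is on the base with its front at x = −102. I'll close the fingers, go round to the front and push it home.

```bash
python3 -m inch '[{"x":0.5,"y":0,"z":0,"yaw":0},{"x":0.7,"y":0,"z":0,"yaw":0},{"x":0.7,"y":0,"z":0,"yaw":0},{"x":0.4,"y":0,"z":0,"yaw":0},{"x":0,"y":0,"z":0,"yaw":0}]' -1 20 >/dev/null; python3 st.py
python3 -m inch '[{"x":0,"y":0,"z":0.4,"yaw":0},{"x":0,"y":0,"z":0.4,"yaw":0},{"x":0,"y":0,"z":0.2,"yaw":0},{"x":0,"y":0,"z":0,"yaw":0}]' >/dev/null; python3 st.py; python3 cw.py
```

```text
t33.50 rack xyz [-137.    -6.4  138.1] rpy [-179.4   -2.8  157.6] F rack [-0.7  0.2 -0. ] w 37.6
t33.83 rack xyz [-136.5   -6.4  111.3] rpy [-179.4   -2.7  157.6] F rack [-0.6  0.5 -1.6] w 11.0
```

```bash
python3 -m inch '[{"x":0,"y":0,"z":0.7,"yaw":0},{"x":0,"y":0,"z":0.8,"yaw":0},{"x":0,"y":0,"z":0.7,"yaw":0},{"x":0,"y":0,"z":0.5,"yaw":0},{"x":0,"y":0,"z":0.2,"yaw":0}]' >/dev/null; python3 st.py
python3 -m inch '[{"x":-0.2,"y":0,"z":0,"yaw":0},{"x":-0.2,"y":0,"z":0,"yaw":0},{"x":-0.15,"y":0,"z":0,"yaw":0}]' >/dev/null; python3 st.py
```

```text
t34.30 rack xyz [-136.1   -7.3   36.8] rpy [-179.4   -2.6  157.7] F rack [-0.3 -0.9 -0.1] w 0.1
t34.55 rack xyz [-121.8   -7.4   35.2] rpy [-179.3   -2.8  157.7] F rack [ 0.6  0.2 -0.6] w 0.5
```

```bash
python3 -m inch '[{"x":-0.15,"y":0.02,"z":0,"yaw":0},{"x":-0.15,"y":0.02,"z":0,"yaw":0}]' >/dev/null; python3 st.py; python3 -m inch '[{"x":-0.12,"y":0,"z":0,"yaw":0},{"x":-0.12,"y":0,"z":0,"yaw":0}]' >/dev/null; python3 st.py; python3 -m inch '[{"x":-0.12,"y":0,"z":0,"yaw":0},{"x":-0.12,"y":0,"z":0,"yaw":0}]' >/dev/null; python3 st.py; python3 cw.py
```

```text
t34.72 rack xyz [-111.8   -6.2   36.1] rpy [-179.3   -2.6  157.7] F rack [-4.6 -0.2  2.3] w 0.5
t34.88 rack xyz [-105.2   -6.1   36.4] rpy [-179.3   -2.6  157.7] F rack [-1.6 -0.4 -0.4] w 0.6
t35.05 rack xyz [-99.2  -6.1  36.2] rpy [-179.3   -2.7  157.7] F rack [-1.8 -0.4 -0.6] w 0.4
top z 70.5 rack xy [-67.2  -5.2] [8.2 3.1] ang 1.0 frontX -68.8
```

```bash
python3 -m inch '[{"x":-0.15,"y":0,"z":0,"yaw":0},{"x":-0.15,"y":0,"z":0,"yaw":0}]' >/dev/null; python3 st.py; python3 -m inch '[{"x":-0.15,"y":0,"z":0,"yaw":0},{"x":-0.15,"y":0,"z":0,"yaw":0}]' >/dev/null; python3 st.py; python3 -m inch '[{"x":-0.12,"y":0,"z":0,"yaw":0},{"x":-0.12,"y":0,"z":0,"yaw":0}]' >/dev/null; python3 st.py
```

```text
t35.27 rack xyz [-93.2  -6.5  36. ] rpy [-179.3   -2.9  157.7] F rack [-5.   0.7  6.2] w 0.2
t35.43 rack xyz [-88.2  -6.9  35.9] rpy [-179.3   -3.2  157.6] F rack [-6.4  1.3  5.7] w 0.5
t35.60 rack xyz [-84.4  -7.4  36. ] rpy [-179.2   -3.4  157.6] F rack [-7.2  0.9  6.6] w 0.4
```

```bash
python3 - <<'E'
from plant import r
from h import *
p,d=r.capture("top"); q,_=r.capture("wrist"); s,_=r.capture("scene")
a=cv2.resize(p[115:215,325:450,::-1],(375,300),interpolation=cv2.INTER_CUBIC); b=cv2.resize(s[190:290,310:435,::-1],(375,300),interpolation=cv2.INTER_CUBIC)
o=np.hstack([np.vstack([a,b]),cv2.resize(q[:,:,::-1],(420,600)[:1]+(315,) if 0 else (420,600))])
cv2.imwrite("pics/push.png",o)
E
```

```text
(no output)
```

View pics/push.png

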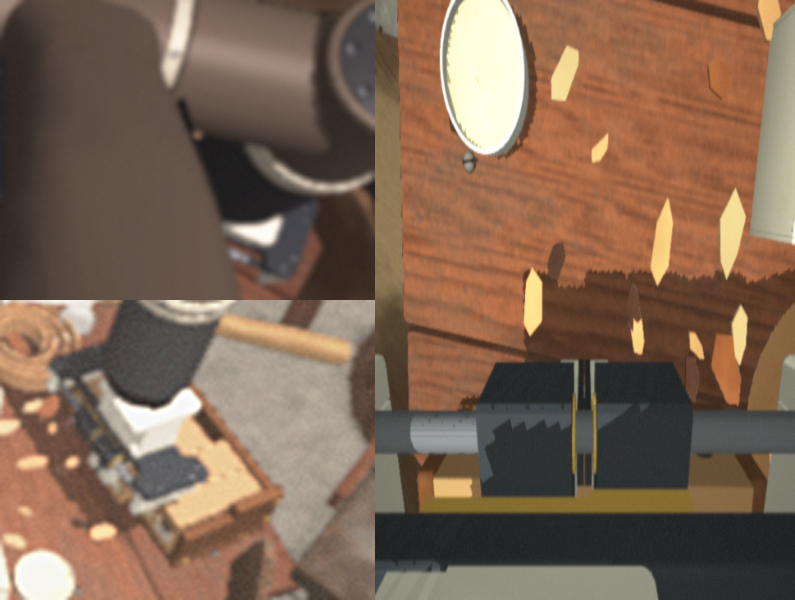

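The carton looks normal in the rack and the tin and tray are clear. The force is only about 7 N, so I'll continue in small steps.

```bash
python3 -m inch '[{"x":-0.12,"y":0.03,"z":0,"yaw":0},{"x":-0.12,"y":0.03,"z":0,"yaw":0}]' >/dev/null; python3 st.py; python3 -m inch '[{"x":-0.12,"y":0.02,"z":0,"yaw":0},{"x":-0.12,"y":0,"z":0,"yaw":0}]' >/dev/null; python3 st.py; python3 -m inch '[{"x":-0.12,"y":0,"z":0,"yaw":0}]' >/dev/null; python3 st.py
```

```text
t35.92 rack xyz [-79.9  -6.4  35.8] rpy [-179.2   -3.6  157.6] F rack [-6.  -0.3  6.1] w 0.2
t36.08 rack xyz [-76.   -6.4  35.7] rpy [-179.2   -3.8  157.6] F rack [-6.9  0.   6.6] w 0.1
t36.17 rack xyz [-74.1  -6.6  35.7] rpy [-179.1   -3.9  157.6] F rack [-5.4 -0.1  7.6] w 0.1
```

```bash
python3 -m inch '[{"x":-0.12,"y":0,"z":0,"yaw":0}]' >/dev/null; python3 st.py; python3 -m inch '[{"x":-0.12,"y":0,"z":0,"yaw":0}]' >/dev/null; python3 st.py; python3 -m inch '[{"x":-0.1,"y":0,"z":0,"yaw":0}]' >/dev/null; python3 st.py; python3 -m inch '[{"x":-0.1,"y":0,"z":0,"yaw":0}]' >/dev/null; python3 st.py
```

```text
t36.25 rack xyz [-72.2  -6.7  35.7] rpy [-179.1   -4.   157.5] F rack [-6.6 -0.8  7.4] w 0.0
t36.33 rack xyz [-70.4  -6.9  35.7] rpy [-179.1   -4.1  157.5] F rack [-7.1  0.4  6.6] w 0.6
t36.42 rack xyz [-68.9  -7.1  35.7] rpy [-179.1   -4.2  157.5] F rack [-6.2  0.5  6.7] w 0.3
t36.50 rack xyz [-67.5  -7.3  35.7] rpy [-179.1   -4.3  157.5] F rack [-7.9  0.9  8.8] w 0.2
```

```bash
python3 -m inch '[{"x":0.3,"y":0,"z":0,"yaw":0},{"x":0.6,"y":0,"z":0,"yaw":0},{"x":0.8,"y":0,"z":-0.3,"yaw":0},{"x":0.8,"y":0,"z":-0.8,"yaw":0},{"x":0.6,"y":0,"z":-0.8,"yaw":0}]' >/dev/null
python3 -m inch '[{"x":0.6,"y":0,"z":-0.9,"yaw":0},{"x":0.2,"y":0,"z":-1,"yaw":0},{"x":0,"y":0,"z":-1,"yaw":0},{"x":0,"y":0,"z":-1,"yaw":0},{"x":0,"y":0,"z":-0.6,"yaw":0}]' >/dev/null; python3 st.py
python3 - <<'E'
from plant import r
from h import *
for n in("scene","top","wrist"):
    i=r.camera_info(n); p,d=r.capture(n); np.savez(n+"3.npz",p=p,d=d,K=i["mtx"],T=i["pose"]); print(n); card_rects(n+"3.npz",.062,.082,.07)
g=np.radians(-22.8); ex=np.array([np.cos(g),np.sin(g)]); ey=np.array([-np.sin(g),np.cos(g)])
for n in("scene","top"):
    a=np.load(n+"3.npz"); W=pts(a["p"],a["d"],a["K"],a["T"]); X=W[...,:2]@ex*1000-612.7; Y=W[...,:2]@ey*1000+92; Z=W[...,2]*1000
    for y in(-85,-50,-25,-5,10,40,80):
        m=(np.abs(Y-y)<6)&(Z>66)&(Z<80)&(X>-90)&(X<50); print(n,y,m.sum(),"x min/ z med",np.round([np.percentile(X[m],3),np.median(Z[m])],1) if m.sum()>5 else "")
s=np.load("scene3.npz")["p"][190:290,310:435,::-1]; t=np.load("top3.npz")["p"][115:215,325:450,::-1]
cv2.imwrite("pics/end.png",np.hstack([cv2.resize(k,(400,320),interpolation=cv2.INTER_CUBIC) for k in(s,t)]))
E
```

```text
t37.33 rack xyz [-156.1   -4.4  206. ] rpy [-179.2   -3.7  157.6] F rack [-0.2  0.3 -0.1] w 0.4
scene
[ 330. -546.] [350.6  15.2] 23.4 px [392. 327.]
[ 533.  -332.5] [231.8 130.4] 67.2 px [373. 240.]
top
[623.6 100.2] [149.9  29.8] 72.0 px [247. 128.]
wrist
scene -85 101 x min/ z med [-51.5  69.9]
scene -50 88 x min/ z med [-50.1  69.7]
scene -25 92 x min/ z med [-52.4  70.2]
scene -5 88 x min/ z med [-49.7  70.2]
scene 10 78 x min/ z med [-52.2  69.5]
scene 40 0 x min/ z med 
scene 80 10 x min/ z med [-44.5  69.5]
top -85 0 x min/ z med 
top -50 22 x min/ z med [-26.7  69.4]
top -25 23 x min/ z med [-33.4  69.8]
top -5 0 x min/ z med 
top 10 0 x min/ z med 
top 40 0 x min/ z med 
top 80 0 x min/ z med
```

View pics/end.png

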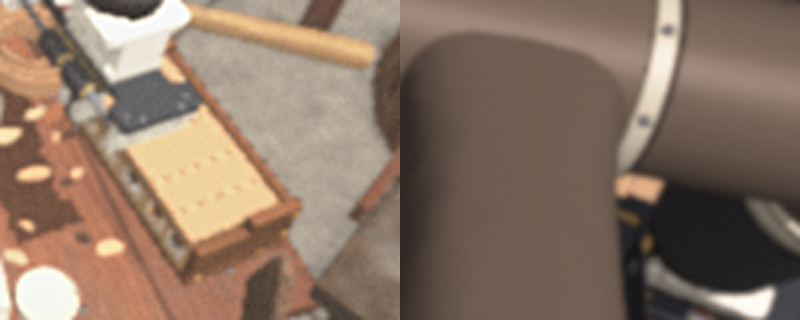

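In the scene crop the loose carton looks flush with its neighbours, with fronts at about (120,190). I'll clear the arm and check numerically.

```bash
python3 -m inch '[{"x":-0.1,"y":0.9,"z":0,"yaw":0},{"x":-0.1,"y":0.9,"z":0,"yaw":0},{"x":-0.1,"y":0.9,"z":0,"yaw":0},{"x":-0.1,"y":0.9,"z":0,"yaw":0},{"x":-0.1,"y":0.9,"z":0,"yaw":0}]' >/dev/null
python3 -m inch '[{"x":-0.1,"y":0.9,"z":0,"yaw":0},{"x":-0.1,"y":0.9,"z":0,"yaw":0},{"x":-0.1,"y":0.9,"z":0,"yaw":0},{"x":-0.1,"y":0.9,"z":0,"yaw":0},{"x":-0.1,"y":0.9,"z":0,"yaw":0}]' >/dev/null
python3 -m inch '[{"x":-0.1,"y":0.9,"z":0,"yaw":0},{"x":-0.1,"y":0.9,"z":0,"yaw":0},{"x":-0.1,"y":0.9,"z":0,"yaw":0},{"x":0,"y":0,"z":0,"yaw":0}]' >/dev/null; python3 st.py
cat > fin.py <<'E'
from plant import r
from h import *
g=np.radians(-22.8); ex=np.array([np.cos(g),np.sin(g)]); ey=np.array([-np.sin(g),np.cos(g)])
for n in("scene","top"):
    i=r.camera_info(n); p,d=r.capture(n); K,T=i["mtx"],i["pose"]; np.savez(n+"4.npz",p=p,d=d,K=K,T=T)
    W=pts(p,d,K,T)
    for y in(-90,-52,-25,-6,10,40,80):
        m=(np.abs(W[...,:2]@ey*1000+92-y)<8)&(np.abs(W[...,:2]@ex*1000-612.7)<40)&(W[...,2]>.05); z=np.median(W[...,2][m])*1000 if m.sum() else 0
        xs=np.arange(-110,75,.5); v=[]
        for x in xs:
            u=px([*(ex*(612.7+x)+ey*(y-92))/1000,.07],K,T); v.append(cv2.getRectSubPix(p,(1,1),(float(u[0]),float(u[1])))[0,0].mean())
        b=np.array(v)>np.median(np.array(v)[140:260])*.8; k=180
        lo=k
        while b[lo] and lo>0: lo-=1
        hi=k
        while hi<len(b)-1 and b[hi]: hi+=1
        print(n,"y",y,"top z %.1f"%z,"front",xs[lo],"rear",xs[hi])
E
python3 fin.py
```

```text
t38.65 rack xyz [-128.8  301.4  183.2] rpy [-179.2   -4.1  157.2] F rack [ 0.6 -0.2 -0.6] w 0.6
scene y -90 top z 69.9 front -55.5 rear 55.0
scene y -52 top z 69.8 front -55.5 rear 55.0
scene y -25 top z 69.4 front -55.0 rear 54.5
scene y -6 top z 69.4 front -56.0 rear 54.5
scene y 10 top z 69.9 front -55.5 rear 54.5
scene y 40 top z 69.7 front -57.0 rear 53.5
scene y 80 top z 68.9 front -56.0 rear 55.5
top y -90 top z 68.5 front -55.0 rear 53.5
top y -52 top z 68.9 front -54.0 rear 53.5
top y -25 top z 68.5 front -54.5 rear 53.5
top y -6 top z 68.7 front -54.5 rear 54.0
top y 10 top z 68.6 front -55.0 rear 54.0
top y 40 top z 68.6 front -55.5 rear 53.0
top y 80 top z 69.1 front -54.5 rear 53.0
```

All fronts are at −54 to −57 mm and the tops level at about 69–70 mm, so the carton is home. Handing in.

```bash
python3 -c "
from plant import r
print(r.get_state()['contact_force'], r.close_job())"
```

```text
the job is handed in; nothing more can be done
[-1.16730972 -0.40677692 -0.1307188 ] None
```

The loose card carton is standing in the rack's middle gap, labelled end outwards, and I handed the job in at about 38.7 s. `r.close_job()` reports no verdict, so what follows is from my own last checks.

**What I did**
- **First spread:** it failed. I pushed too high, so the right-hand cartons only leaned and rocked back.
- **Second spread:** I pushed just above the base until both sides were packed. The gap measured about 51.7 mm afterwards.
- **Insertion:** I gripped the loose carton near its front. It twice met a neighbour's front face, apparently the right one's, at about 20 N. I backed off, turned it about 1° and shifted it, and it went in freely. After letting go I pushed it home with closed fingers at 5–8 N.

**Final checks**
- **Depth:** with the arm clear, the scene and top cameras agree within about 2 mm. The loose carton's front is at x = −54.5 to −56 mm, against a home of −55. Its neighbours' fronts are at −54 to −57 mm.
- **Height and squareness:** the tops read 68.5–69.9 mm for a nominal 70 mm, so everything stands level on the base. The loose carton is square to within about 1°.
- **Forces:** the largest contact force in my readings was about 21 N, against the 35 N limit. Forces between readings were not recorded.

**Not directly checked**
- **Sideways spacing:** I did not measure the loose carton against its neighbours after the last push. The 51.7 mm gap implies it is within limits.
- **Tray and tin:** I did not re-measure their positions. The pictures showed them clear of the arm.
- **Tool tilt:** the tool had drifted to about 4° of tilt by the end, with no visible effect on the cartons.

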